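# Assemble the two-tier plant tray stand

## Robot

A 6-joint arm with a two-finger parallel gripper is mounted at the origin on the work surface. World frame = base frame: x ahead of the robot, y to its left, z up, the work surface at z = 0. Lengths are in m, angles in rad, forces in N, time in s.
With the tool pointing down it reaches from about 0.375 to 0.975 m from the base axis. Payload 3.8 kg.
Tool frame: the origin (TCP) lies at the very end of the fingers, on their centre line; the grasp point (between the pads) lies bot.grasp_offset behind it (bot.grasp_offset is the distance from the TCP to the grasp point, in m); y points along the fingers, x is the direction in which the jaws open and shut, and the axes are right-handed (so a half turn about y gives the same grasp; the last joint's range is limited). The gripper opens to 85 mm and grips with 20 to 120 N. Pads are 22 mm wide; open, the fingers measure 114 mm over their backs; the gripper's body (76 mm by 85 mm) begins 54 mm behind the grasp point. The pads swing forward as they close: fully open they stand 13 mm farther back than shut.
Start: joints at [1.281, 0.264, 1.604, -0, 1.274, -0.037], TCP at [0.169, 0.654, 0.231] pointing down, gripper open.
Joint ranges: [-2.63, 2.63], [-0.94, 2.18], [0.31, 2.57], [-1.31, 4.45], [0, 2.66], [-2.55, 2.55]. Speed limits (rad/s): [2.57, 2.57, 3.14, 3.14, 3.14, 3.14].

## Interface

Orientations are given as a rotation vector (axis times angle).
In Python, from workcell import sensors, read_camera, job, bot gives the robot as it stands.
- The arm moves only by the tool arm_command, never from a script. Its argument "deltas" is a list of rows, each a list of 4 numbers: the shift along the tool's x, y, z in m, then the turn about the tool's y in rad. A call has 1 to 20 rows; each row shifts and turns the commanded pose from where the row before left it, along the tool's axes as they then stand; what a row does not reach is not made up. A row lasts 1/8 s, in which the tool goes at most 62.5 mm and 10.7 degrees, less where a joint would pass 70% of its speed; a pose out of reach is approached as far as the arm can. A call is refused whole if a number of a shift passes 0.0625 or a number of a turn 0.188, either way. A call with a gripper value outside its range is refused whole. "fingers" is the finger opening in m, from 0 to 0.0854, set as the call begins (left out, the last holds). The fingers move at their own pace and stop on an object; "newtons" is the grip in N (left out, the last holds). Time passes only in rows, so rows that do not move let the fingers close. It gives the time, the measured TCP pose, the force and the opening at its end, in the units of the state.
- sensors.read_state(): the state, without advancing time (a new reading comes with each control period).
- read_camera(name): name is "scene" or "top" or "wrist"; returns a dict with "color" (480x640x3 uint8, red, green, blue), "vfov" (degrees; the focal length in pixels is half the picture's height over the tangent of half this angle, whatever the lens; pixels are square), "cx", "cy" (the principal point, pixels), "dist_coeffs" ([k1, k2, p1, p2, k3] as OpenCV has them; the pictures are not rectified), "R" (3x3) and "t" (3): a world point X has camera coordinates R X + t; the wrist camera has in their place "T_tool_cam" (4x4, takes a point from camera to tool coordinates, whose origin is the TCP and whose axes are the tool frame's). Camera axes: x right, y down, z forward; pixel columns grow to the right and rows downward; lengths in m; the calibration is good to about 2 mm. A picture is of the moment at which its call begins: read the wrist's pose just before it. There is no depth.
- job.finish_job(): hands the job in, once; it reports no verdict.
The state is a dict: "time": time; "q": joint angles; "joint_vel": joint speeds; "joint_torque": joint torques, N m; "tool_pos": TCP position; "tcp_rot": TCP orientation; "wrist_force": force on the tool from outside, world axes, zero at the start; "torque": the same for the moment, N m; "width": opening from 0.0 (shut) to 1.0 (fully open).
Only numpy, scipy, OpenCV 4.12 (cv2) and the standard library are available. Lean on these libraries where they do the work, as an engineer would, in place of code of your own. Each camera call takes 0.05 s, during which the arm holds its last target.

## Task

Put the two-tier plant stand together on its upright spindle: the large green tray at the bottom, then the black spacer tube, then the small clay-coloured tray on top, each fully home on the part below. Lower each part all the way down by hand rather than letting it drop, let go of everything at the end, and leave the spray bottle, the hand cultivator and the glass vase where they stand.

Things in the scene. Friction and masses are not known exactly. Their poses are not given: they have to be found in the camera images.
- stand: Black plant stand, bolted to the shelf (it does not move). Round flange 120 mm across and 6 mm thick; on it a round seat collar 48 mm across whose top is 30 mm above the shelf; out of the collar rises a plain steel spindle 10 mm in diameter, whose tip is 140 mm above the shelf; its last 8 mm taper to 5 mm. Origin: on the spindle axis at shelf level; z is up along the spindle.
- stand_seat (a point): Centre of the collar's top, on the spindle axis, 30 mm above the shelf. The large tray's underside rests at this height when home.
- stand_tip (a point): Tip of the spindle, 140 mm above the shelf. With the large tray and the spacer home, the spindle stands 30 mm out of the spacer's top; with the small tray home too, 10 mm out of its hub.
- tray_large: Large round tray of hard, unflexing green silicone, 160 mm across, 30 mm high, 0.24 kg, lying open side up left or right of the stand. Upright wall 8 mm thick (its rim can be pinched anywhere, one finger inside); floor 5 mm. Central hub 32 mm across, 20 mm high from the underside, with a 16 mm bore right through hub and floor. Origin: on the bore axis, at the underside; z up. Yaw does not matter.
- tray_large_rim (a point): Centre of the large tray's mouth, on the bore axis at rim height, 30 mm above its underside.
- tray_small: Small round tray of hard clay-coloured silicone, 110 mm across, 26 mm high, 0.12 kg, lying open side up on the other side of the stand. Built like the large one: wall 8 mm, floor 5 mm, hub 32 mm across and 20 mm high from the underside, 16 mm bore right through. Home, its underside is 110 mm above the shelf. Origin: on the bore axis, at the underside; z up.
- tray_small_rim (a point): Centre of the small tray's mouth, on the bore axis at rim height, 26 mm above its underside.
- spacer: Black plastic spacer tube standing upright on the shelf beyond the stand as seen from the robot, 30 mm outside diameter, 16 mm bore, 60 mm long, about 60 g. Both ends alike. Home, it stands on the large tray's hub with its underside 50 mm and its top 110 mm above the shelf. Origin: on the axis at its underside; z runs along the tube.
- spacer_mid (a point): Middle of the spacer tube, on its axis, 30 mm from either end.
- spray_bottle: Bystander: clear plastic spray bottle with a green trigger head, 72 mm across, 217 mm high. Origin at the centre of its underside. Leave it standing.
- cultivator: Bystander: three-tine steel hand cultivator with a wooden handle, about 290 mm long, lying on the shelf. Origin under the ferrule that joins handle and tines; x points to the tines. Leave it lying.
- vase: Bystander: small green glass vase, 72 mm across, 130 mm high. Origin at the centre of its underside. Leave it standing.
There are look-alikes about, which are no part of the job. There is more than one size of the stand; the one meant has the size given above.

How it is judged:
By the outcome, as a careful person would: the job done as asked, in the order asked, and still so for the second after the job is handed in, with the robot touching nothing.
It also fails if it takes over 72 s, if anything falls off the work surface, if the arm or the gripper's body presses on something with over 40 N, if the wrist force passes 120 N, or if a joint passes its speed limit or range.

## Working session

There is one attempt and no reset: what is moved stays moved. The work goes in short steps, Python scripts to look and compute and a tool call to move; the robot and the scene stay as the last step left them, time stands still between calls to the robot, and variables do not carry over. Pictures are saved under pics/ and viewed, and the job is handed in when it is done.

Besides the shell and the picture viewer there is one more tool, called after "Call:" as name(argument=value, ...), one argument or row to a line, values as JSON. arm_command: Moves the arm, as the interface text tells. Its arguments: {"type":"object","properties":{"deltas":{"type":"array"},"fingers":{"type":"number"},"newtons":{"type":"number"}},"required":["deltas"]}

```bash
ls; mkdir -p pics; python3 - <<'E'
from workcell import sensors, read_camera, job, bot
import cv2,json
print(bot.grasp_offset, sensors.read_state())
for n in ["scene","top","wrist"]:
    d=read_camera(n); c=d.pop("color"); cv2.imwrite(f"pics/{n}0.png",c[:,:,::-1])
    print(n,d)
E
```

```text
pics
0.0187 {'time': 0.0, 'q': array([ 1.28110730e+00,  2.64787602e-01,  1.60537701e+00, -3.34113710e-06,
        1.27372507e+00, -3.68966614e-02]), 'joint_vel': array([-0.00214874, -0.00037303, -0.00084858,  0.00109036, -0.00037098,
        0.0002674 ]), 'joint_torque': array([ 4.15376480e-04, -5.15130258e+01, -3.67309034e+01, -6.77147546e-05,
        1.30864192e-02, -1.16130329e-05]), 'tool_pos': array([0.16861186, 0.65283531, 0.22993721]), 'tcp_rot': array([-1.31961494, -1.01963087,  1.02274085]), 'wrist_force': array([ 0.17307622, -0.03411668,  1.06494383]), 'torque': array([ 0.05899297, -0.03222997,  0.02623802]), 'width': 1.0042685305199786}
scene {'vfov': 47.04512825811619, 'cx': 314.68063705013077, 'cy': 235.08445250970644, 'dist_coeffs': array([-0.05868702,  0.        ,  0.        ,  0.        ,  0.        ]), 'R': array([[ 0.86606109,  0.49993083,  0.00271374],
       [ 0.26860711, -0.46073289, -0.84591691],
       [-0.42164963,  0.73334465, -0.53330781]]), 't': array([-0.49564357, -0.05149063,  1.39220906])}
top {'vfov': 54.57711502243191, 'cx': 321.6868877061891, 'cy': 239.58623899009353, 'dist_coeffs': array([-0.0925591,  0.       ,  0.       ,  0.       ,  0.       ]), 'R': array([[-0.01480786, -0.99986791, -0.00669927],
       [-0.99038475,  0.01558842, -0.13745926],
       [ 0.13754554,  0.00459938, -0.99048477]]), 't': array([0.0313646 , 0.55304542, 1.01478813])}
wrist {'vfov': 66.77287380647178, 'cx': 324.1799938547413, 'cy': 235.68722299977196, 'dist_coeffs': array([-0.01548631,  0.        ,  0.        ,  0.        ,  0.        ]), 'T_tool_cam': array([[ 9.99999847e-01, -2.89343315e-04, -4.71167122e-04,
        -2.26126842e-04],
       [ 3.73333433e-04, -2.75231244e-01,  9.61377981e-01,
        -1.44027764e-01],
       [-4.07848205e-04, -9.61378010e-01, -2.75231094e-01,
         7.09936629e-02],
       [ 0.00000000e+00,  0.00000000e+00,  0.00000000e+00,
         1.00000000e+00]])}
```

View pics/scene0.png

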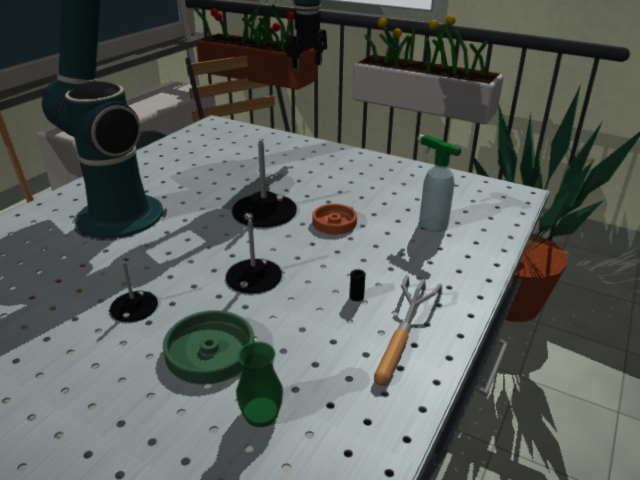

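View pics/top0.png

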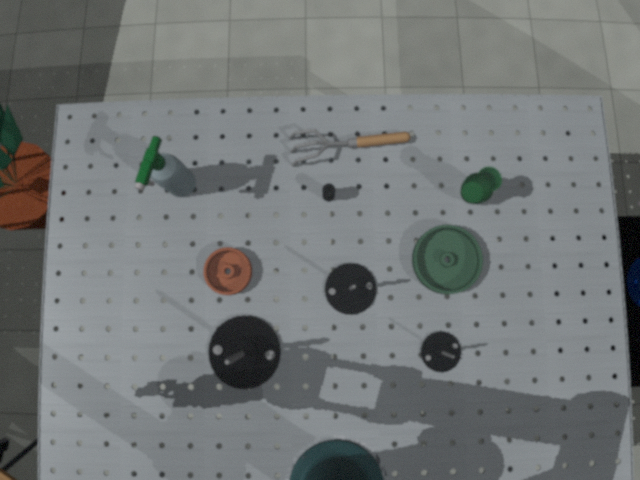

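View pics/wrist0.png

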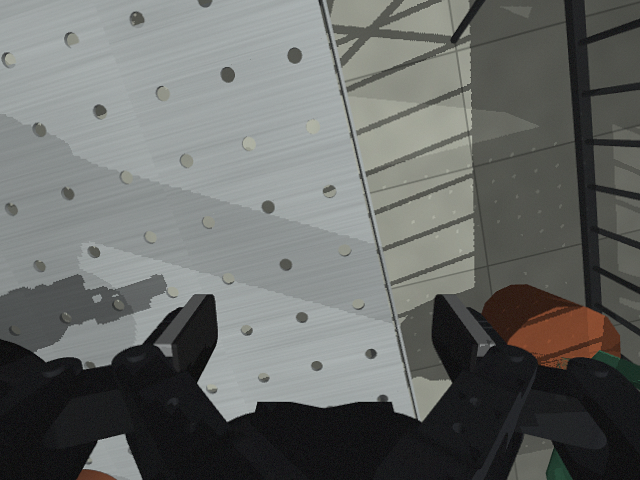

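The scene shows three stands. The middle one, at top ≈(350,288), looks about 120 mm across. The large tray is at top (448,259), the small tray at (229,271) and the spacer at (329,192). I'll enlarge the crops.

```bash
cat > h.py <<'E'
import numpy as np,cv2
from workcell import sensors, read_camera, job, bot
def K(d):
    f=240/np.tan(np.radians(d["vfov"])/2); return np.array([[f,0,d["cx"]],[0,f,d["cy"]],[0,0,1.]])
from scipy.spatial.transform import Rotation as Ro
def ext(d,s=None):
    if "R" in d: return d["R"],d["t"]
    T=np.eye(4);T[:3,:3]=Ro.from_rotvec(s["tcp_rot"]).as_matrix();T[:3,3]=s["tool_pos"]
    M=np.linalg.inv(T@d["T_tool_cam"]); return M[:3,:3],M[:3,3]
def onplane(d,uv,z,s=None):
    R,t=ext(d,s)
    p=cv2.undistortPoints(np.array([[uv]],float),K(d),np.array(d["dist_coeffs"]))[0,0]
    r=R.T@np.array([p[0],p[1],1]);c=-R.T@t
    return c+r*(z-c[2])/r[2]
def proj(d,X,s=None):
    R,t=ext(d,s)
    return cv2.projectPoints(np.atleast_2d(np.array(X,float)),cv2.Rodrigues(R)[0],t,K(d),np.array(d["dist_coeffs"]))[0][:,0]
def circ(c,r,z,n=72):
    a=np.linspace(0,2*np.pi,n); return np.c_[c[0]+r*np.cos(a),c[1]+r*np.sin(a),0*a+z]
def draw(im,d,items,sc,x0,y0,s=None):
    for c,r,z,col in items:
        p=(proj(d,circ(c,r,z),s)+.5-[x0,y0])*sc
        cv2.polylines(im,[np.round(p).astype(int)],True,col,1)
def crop(d,x0,y0,w,h,sc): 
    return cv2.resize(np.ascontiguousarray(d["color"][y0:y0+h,x0:x0+w,::-1]),None,fx=sc,fy=sc,interpolation=cv2.INTER_CUBIC)
E
python3 - <<'E'
from h import *
import pickle
d=read_camera("top"); s=read_camera("scene"); pickle.dump((d,s),open("v0.pkl","wb"))
for n,uv,z in [("stand",(350,288),.006),("large",(448,258),.03),("small",(228,270),.026),("sp",(328,187),.06),("spbot",(328,197),0)]:
    print(n,onplane(d,uv,z).round(4))
cv2.imwrite("pics/c1.png",crop(d,310,220,190,100,4))
cv2.imwrite("pics/c2.png",crop(d,195,170,190,140,4))
cv2.imwrite("pics/c3.png",crop(s,150,190,220,200,3))
E
```

```text
stand [ 0.4444 -0.0405  0.006 ]
large [ 0.5077 -0.2645  0.03  ]
small [0.4885 0.2378 0.026 ]
sp [0.6699 0.0068 0.06  ]
spbot [0.6608 0.0066 0.    ]
```

View pics/c1.png

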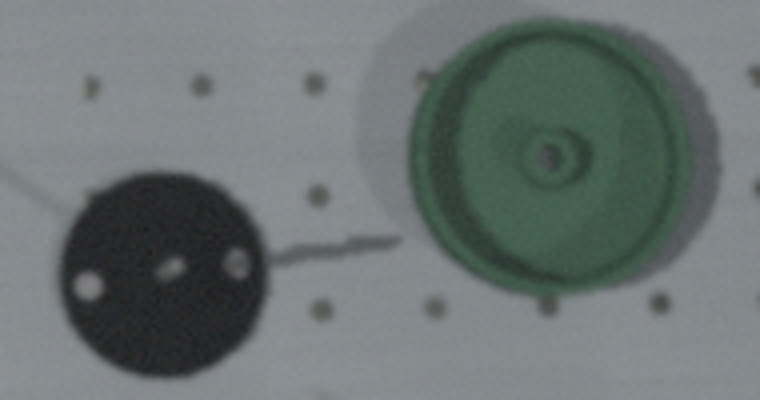

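View pics/c2.png

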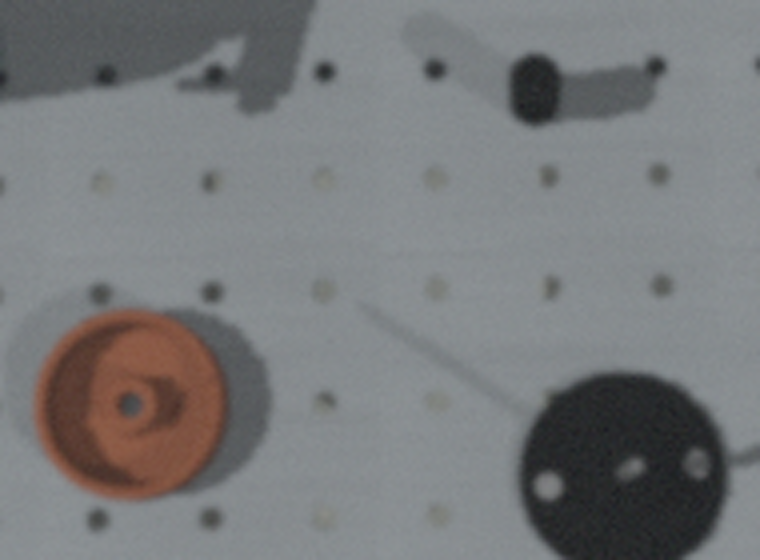

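View pics/c3.png

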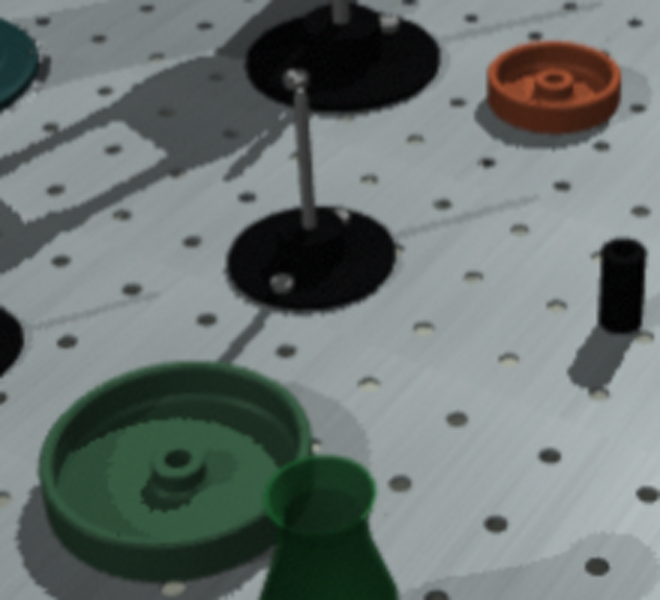

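```bash
cat > fit.py <<'E'
from h import *
import pickle
from scipy.optimize import minimize
d,s=pickle.load(open("v0.pkl","rb"))
def sil(cam,c,r,h,box,sc=8):
    x0,y0,w,hh=box
    p=np.r_[proj(cam,circ(c,r,0)),proj(cam,circ(c,r,h))]
    m=np.zeros((hh*sc,w*sc),np.uint8)
    hull=cv2.convexHull(((p+.5-[x0,y0])*sc).astype(np.float32))
    cv2.fillConvexPoly(m,np.round(hull*16).astype(int),255,shift=4)
    return cv2.resize(m,(w,hh),interpolation=cv2.INTER_AREA)/255.
def mask(cam,box,kind):
    x0,y0,w,hh=box
    I=cam["color"][y0:y0+hh,x0:x0+w].astype(float)
    if kind=="g": v=I[...,1]-I[...,0]; m=v>12
    if kind=="o": m=(I[...,0]-I[...,2])>25
    if kind=="k": m=I.sum(2)<150
    m=m.astype(np.uint8)
    m=cv2.morphologyEx(m,cv2.MORPH_OPEN,np.ones((2,2),np.uint8))
    n,l,st,_=cv2.connectedComponentsWithStats(m); k=1+st[1:,4].argmax(); m=(l==k).astype(np.uint8)
    cs,_=cv2.findContours(m,cv2.RETR_EXTERNAL,cv2.CHAIN_APPROX_NONE); cv2.drawContours(m,cs,-1,1,-1)
    return m.astype(float)
def fit(cam,box,kind,r,h,c0):
    m=mask(cam,box,kind)
    f=lambda c:np.abs(sil(cam,c,r,h,box)-m).sum()
    o=minimize(f,c0[:2],method="Nelder-Mead",options=dict(initial_simplex=np.array(c0[:2])+[[0,0],[.006,0],[0,.006]],xatol=1e-4,fatol=.05))
    return o.x.round(4),round(o.fun,1),m.sum()
E
python3 - <<'E'
from fit import *
print("large top",fit(d,(400,215,100,90),"g",.08,.03,(.507,-.264)))
print("small top",fit(d,(190,235,80,70),"o",.055,.026,(.489,.238)))
print("stand top",fit(d,(315,255,70,70),"k",.06,.006,(.444,-.04)))
print("spacer top",fit(d,(318,178,20,27),"k",.015,.06,(.663,.0065)))
print("small sc",fit(s,(305,195,60,45),"o",.055,.026,(.489,.238)))
print("stand sc",fit(s,(220,252,65,45),"k",.06,.006,(.444,-.04)))
print("spacer sc",fit(s,(343,265,28,40),"k",.015,.06,(.663,.0065)))
print("stand tip"); 
for cam,uv in [(s,(150+295/3,190+76/3)),(d,(0,0))]: print(onplane(cam,uv,.14))
E
```

```text
large top (array([ 0.5049, -0.2676]), np.float64(129.6), np.float64(3840.0))
small top (array([0.4856, 0.2398]), np.float64(87.1), np.float64(1805.0))
stand top (array([ 0.4443, -0.0439]), np.float64(327.6), np.float64(1816.0))
spacer top (array([0.6584, 0.0042]), np.float64(81.1), np.float64(129.0))
small sc (array([0.4913, 0.2393]), np.float64(83.6), np.float64(1136.0))
stand sc (array([ 0.4486, -0.0429]), np.float64(152.2), np.float64(1480.0))
spacer sc (array([0.6697, 0.0033]), np.float64(66.1), np.float64(411.0))
stand tip
[ 0.43390634 -0.02920478  0.14      ]
[1.13821846 0.79390297 0.14      ]
```

```bash
python3 - <<'E'
from fit import *
Y=(0,255,255);C=(255,255,0)
im=crop(d,190,215,310,110,2.5);
items=[((.5049,-.2676),.08,.03,Y),((.5049,-.2676),.016,.02,C),((.4856,.2398),.055,.026,Y),((.4443,-.0439),.06,.006,Y),((.4443,-.0439),.024,.03,Y),((.4443,-.0439),.005,.14,C)]
draw(im,d,items,2.5,190,215);cv2.imwrite("pics/o1.png",im)
im=crop(s,150,190,220,200,3)
items=[((.505,-.267),.08,.03,Y),((.505,-.267),.016,.02,C),((.4856,.2398),.055,.026,Y),((.4486,-.0429),.06,.006,Y),((.4486,-.0429),.024,.03,Y),((.4486,-.0429),.005,.14,C),((.6697,.0033),.015,.06,Y),((.6697,.0033),.015,.0,Y)]
draw(im,s,items,3,150,190);cv2.imwrite("pics/o2.png",im)
E
```

```text
(no output)
```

View pics/o1.png

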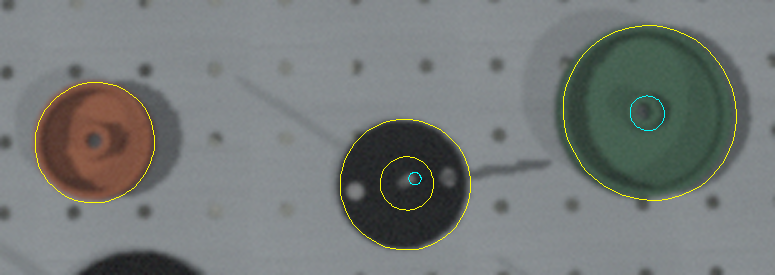

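View pics/o2.png

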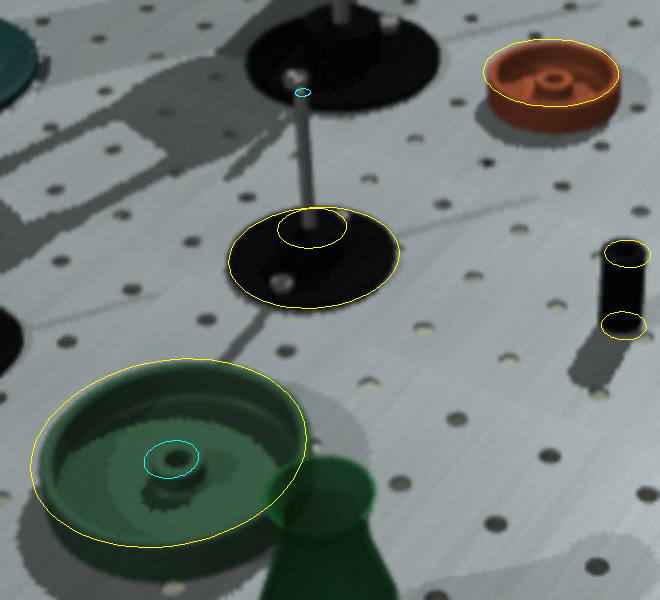

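```bash
python3 - <<'E'
from fit import *
st=sensors.read_state()
print(Ro.from_rotvec(st["tcp_rot"]).as_matrix().round(3))
for n,uv in [("bigstand",(245,352)),("smallstand",(441,351)),("vase",(484,187)),("bottle",(180,180)),("ferr",(350,141)),("handle end",(413,136)),("tine",(283,143))]: print(n,onplane(d,uv,0.0).round(3))
E
```

```text
[[ 0.25  -0.    -0.968]
 [ 0.968 -0.001  0.25 ]
 [-0.001 -1.     0.   ]]
bigstand [0.302 0.203 0.   ]
smallstand [ 0.297 -0.247  0.   ]
vase [ 0.681 -0.37   0.   ]
bottle [0.71  0.364 0.   ]
ferr [ 0.799 -0.049  0.   ]
handle end [ 0.81  -0.203  0.   ]
tine [0.797 0.114 0.   ]
```

Call:
arm_command(
  deltas=[
    [0, -0.02, 0, -0.126],
    [0, -0.02, 0, -0.1265],
    [-0.04, -0.01, -0.018, 0],
    [-0.04, -0.01, -0.018, 0],
    [-0.04, -0.01, -0.018, 0],
    [-0.04, -0.01, -0.018, 0],
    [-0.04, -0.01, -0.018, 0],
    [-0.04, -0.01, -0.018, 0],
    [-0.04, 0, -0.018, 0],
    [-0.04, 0, -0.018, 0],
    [-0.04, 0, -0.018, 0],
    [-0.04, 0, -0.018, 0],
    [-0.04, 0, -0.018, 0],
    [-0.04, 0, -0.018, 0],
    [-0.04, 0, -0.018, 0],
    [-0.04, 0, -0.018, 0],
    [0, 0, 0, 0],
    [0, 0, 0, 0],
  ],
  fingers=0.05,
)

```text
time: 2.5
tool_pos: [0.4204, 0.0936, 0.3312]
tcp_rot: [-1.209, -1.208, 1.208]
wrist_force: [0.1, 0.3, 0.7]
width: 0.586
```

```bash
cat >> h.py <<'E'
import pickle
def snap(n,cam="wrist"):
    s=sensors.read_state(); d=read_camera(cam); pickle.dump((d,s),open(n+".pkl","wb"))
    cv2.imwrite(f"pics/{n}.png",d["color"][:,:,::-1]); 
    print("tcp",s["tool_pos"].round(4),Ro.from_rotvec(s["tcp_rot"]).as_matrix().round(3)[:2].tolist(),"F",s["wrist_force"].round(1),"w",round(s["width"]*.0854,4),"t",round(s["time"],2))
    return d,s
E
python3 -c "
from h import *
snap('w1')"
```

```text
tcp [0.4204 0.0936 0.3312] [[0.001, -0.0, -1.0], [1.0, 0.001, 0.001]] F [0.1 0.3 0.7] w 0.05 t 2.5
```

View pics/w1.png

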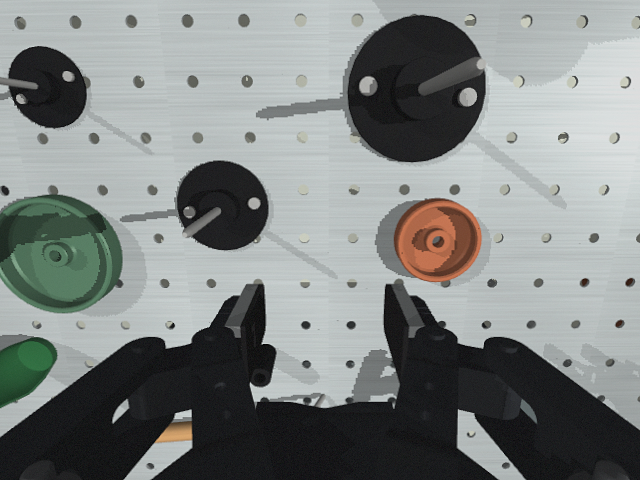

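The wrist view is sharp: the wanted stand's flange is at (223,205), the small tray at (437,240), the large tray at (57,254) and the spacer at (263,365).

```bash
python3 - <<'E'
from h import *
d,s=pickle.load(open("w1.pkl","rb"))
for n,uv,z in [("flange",(223,205.3),.006),("tip",(187,234),.14),("hub small",(437,240.5),.02),("rim small",(437.8,239),.026),("hubL",(57,256),.02)]: print(n,onplane(d,uv,z,s).round(4))
import itertools
im=crop(d,0,130,500,200,1.6)
cv2.imwrite("pics/w1a.png",crop(d,150,150,130,110,6))
cv2.imwrite("pics/w1b.png",crop(d,380,185,130,110,6))
E
```

```text
flange [ 0.442 -0.039  0.006]
tip [ 0.4434 -0.0379  0.14  ]
hub small [0.4863 0.241  0.02  ]
rim small [0.4825 0.2399 0.026 ]
hubL [ 0.5072 -0.2626  0.02  ]
```

View pics/w1a.png

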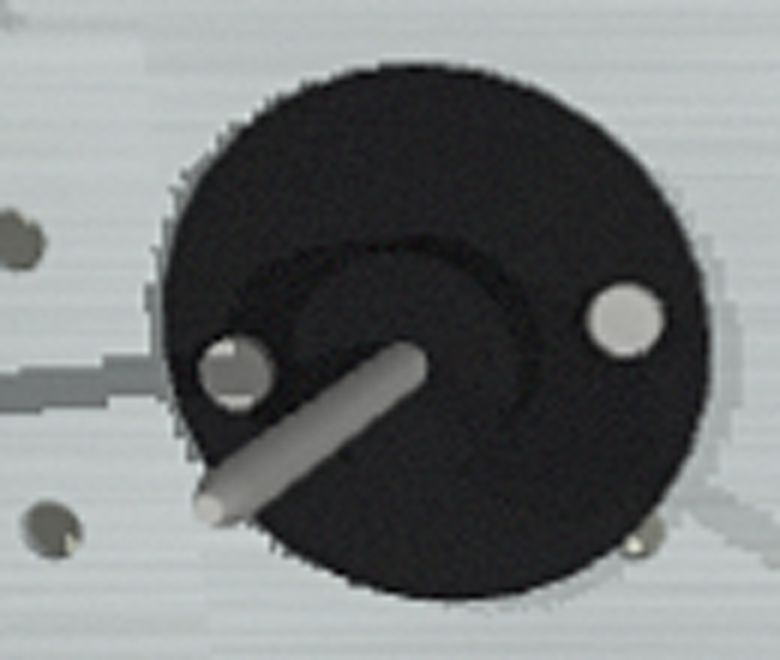

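View pics/w1b.png

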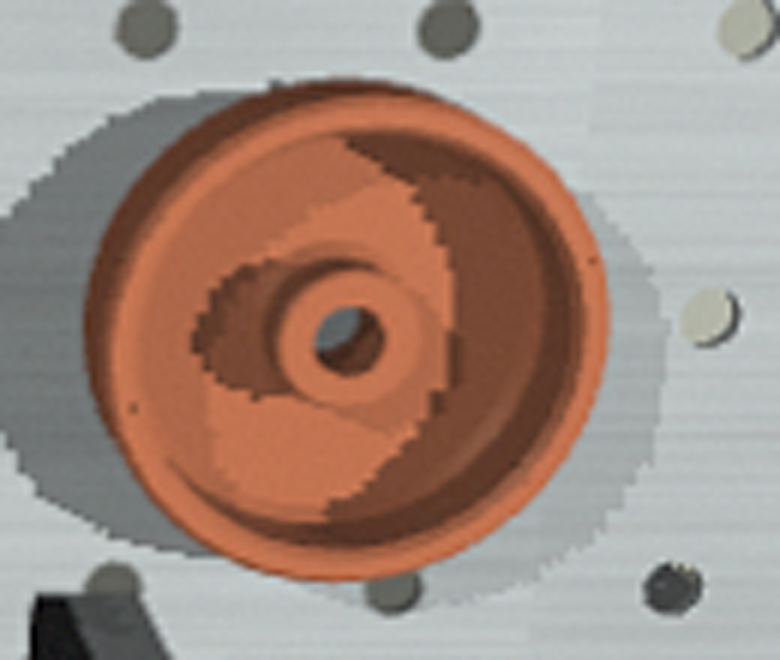

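```bash
python3 - <<'E'
from h import *
d,s=pickle.load(open("w1.pkl","rb"))
for n,uv,z in [("flange",(222.1,204.7),.006),("tip",(184.8,233.5),.14),("hub small",(437.5,240.7),.02),("rim small",(439.3,240.5),.026)]: print(n,onplane(d,uv,z,s).round(4))
c=(.4435,-.040); t=(.486,.241)
Y=(0,255,255);C=(255,255,0)
im=crop(d,150,150,370,130,2.1)
draw(im,d,[(c,.06,.006,Y),(c,.024,.03,Y),(c,.0025,.14,C),(t,.055,.026,C),(t,.016,.02,C)],2.1,150,150,s)
cv2.imwrite("pics/w1c.png",im)
E
```

```text
flange [ 0.4412 -0.0401  0.006 ]
tip [ 0.4429 -0.0399  0.14  ]
hub small [0.4866 0.2417 0.02  ]
rim small [0.4846 0.242  0.026 ]
```

View pics/w1c.png

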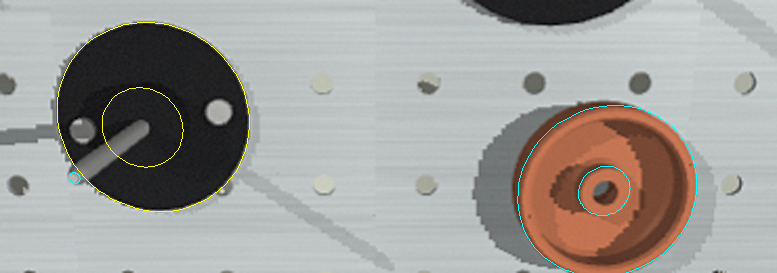

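Call:
arm_command(
  deltas=[
    [-0.04, 0, -0.0124, 0],
    [-0.04, 0, -0.0124, 0],
    [-0.04, 0, -0.0124, 0],
    [-0.04, 0.015, -0.0124, 0],
    [-0.04, 0.04, -0.0124, 0],
    [-0.04, 0.04, -0.0124, 0],
    [-0.041, 0.045, -0.0126, 0],
    [0, 0.04, 0, 0],
    [0, 0, 0, 0],
    [0, 0, 0, 0],
  ],
  fingers=0.034,
)

```text
time: 3.8
tool_pos: [0.5087, -0.1867, 0.1527]
tcp_rot: [-1.21, -1.211, 1.21]
wrist_force: [0.4, 0.2, 0.6]
width: 0.401
```

```bash
python3 -c "
from h import *
snap('w2')"
```

```text
tcp [ 0.5087 -0.1867  0.1527] [[-0.002, 0.002, -1.0], [1.0, -0.0, -0.002]] F [0.4 0.2 0.6] w 0.0343 t 3.8
```

View pics/w2.png

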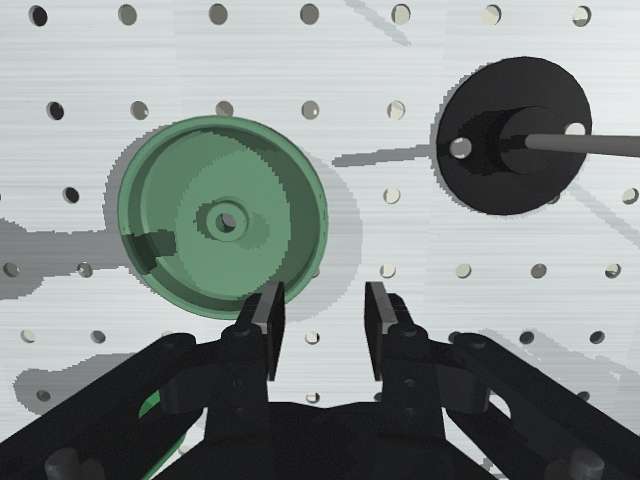

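```bash
python3 - <<'E'
from h import *
d,s=pickle.load(open("w2.pkl","rb"))
for n,uv,z in [("hubL",(228,221.5),.02),("rimL",(223.5,217.5),.03),("flange",(514.5,136),.006)]: print(n,onplane(d,uv,z,s).round(4))
c=onplane(d,(228,221.5),.02,s)
im=crop(d,100,100,250,230,3)
draw(im,d,[(c,.08,.03,(0,255,255)),(c,.072,.03,(0,255,255)),(c,.016,.02,(255,255,0)),(c,.008,.02,(255,255,0))],3,100,100,s)
cv2.imwrite("pics/w2a.png",im)
E
```

```text
hubL [ 0.5056 -0.2621  0.02  ]
rimL [ 0.5001 -0.2626  0.03  ]
flange [ 0.4407 -0.0397  0.006 ]
```

View pics/w2a.png

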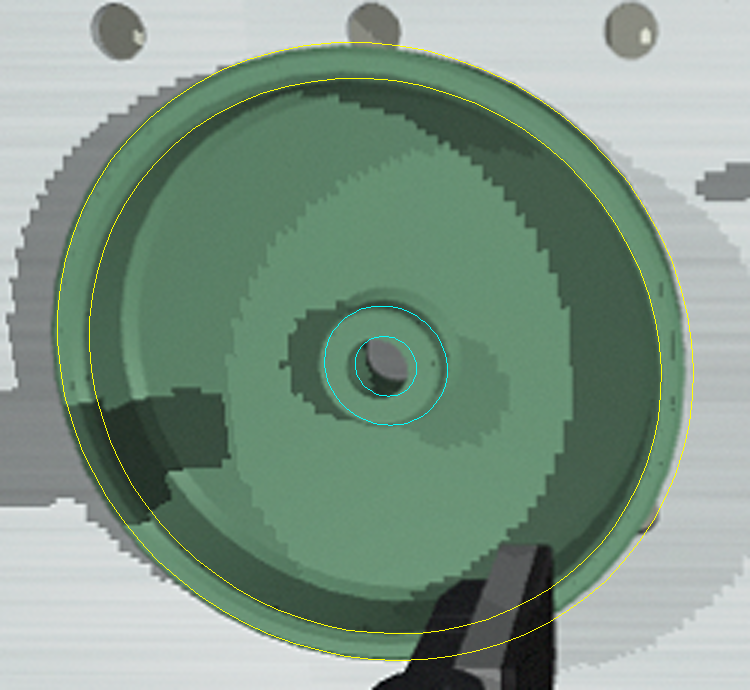

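Call:
arm_command(
  deltas=[
    [0, 0.04, 0.003, 0],
    [0, 0.04, 0, 0],
    [0, 0.03, 0, 0],
    [0, 0.02, 0, 0],
    [0, 0.01, 0, 0],
    [0, 0, 0, 0],
  ],
)

```text
time: 4.6
tool_pos: [0.5056, -0.1875, 0.0123]
tcp_rot: [-1.211, -1.21, 1.209]
wrist_force: [0.1, -0.9, -0.4]
width: 0.401
```

```bash
python3 -c "
from h import *
snap('w3')"
```

```text
tcp [ 0.5056 -0.1875  0.0123] [[-0.0, 0.001, -1.0], [1.0, -0.001, -0.0]] F [ 0.1 -0.9 -0.4] w 0.0343 t 4.6
```

View pics/w3.png

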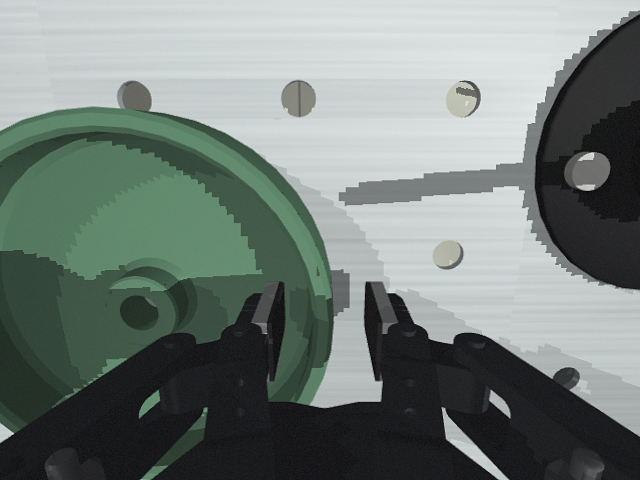

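The wall lies between the pads, at about x 303–332 with the pads at 283 and 367. I'll close on it.

Call:
arm_command(
  deltas=[
    [0, 0, 0, 0],
    [0, 0, 0, 0],
    [0, 0, 0, 0],
    [0, 0, 0, 0],
    [0, 0, 0, 0],
  ],
  fingers=0,
  newtons=80,
)

```text
time: 5.28
tool_pos: [0.506, -0.188, 0.0129]
tcp_rot: [-1.212, -1.21, 1.208]
wrist_force: [0.4, -0.3, 5.7]
width: 0.077
```

Call:
arm_command(
  deltas=[
    [0, -0.01, 0, 0],
    [0, -0.02, 0, 0],
    [0, -0.03, 0, 0],
    [0, -0.04, 0, 0],
    [0, -0.04, 0, 0],
    [0, -0.03, 0, 0],
    [0, 0, 0, 0],
    [0, 0, 0, 0],
  ],
)

```text
time: 6.28
tool_pos: [0.5033, -0.187, 0.1796]
tcp_rot: [-1.207, -1.208, 1.209]
wrist_force: [0.4, 0.1, -3.8]
width: 0.077
```

```bash
python3 -c "
from h import *
snap('w4')
snap('s4','scene')"
```

```text
tcp [ 0.5033 -0.187   0.1796] [[0.0, -0.003, -1.0], [1.0, 0.001, 0.0]] F [ 0.4  0.1 -3.8] w 0.0066 t 6.28
tcp [ 0.5029 -0.1869  0.179 ] [[0.0, -0.004, -1.0], [1.0, 0.002, 0.0]] F [-0.1  0.2 -4.3] w 0.0067 t 6.33
```

View pics/w4.png

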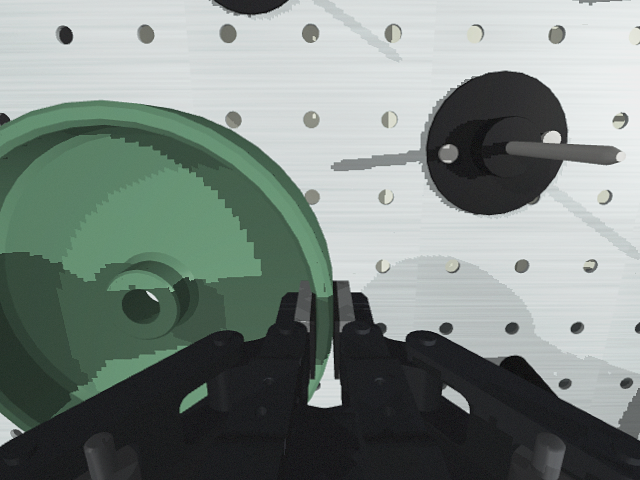

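View pics/s4.png

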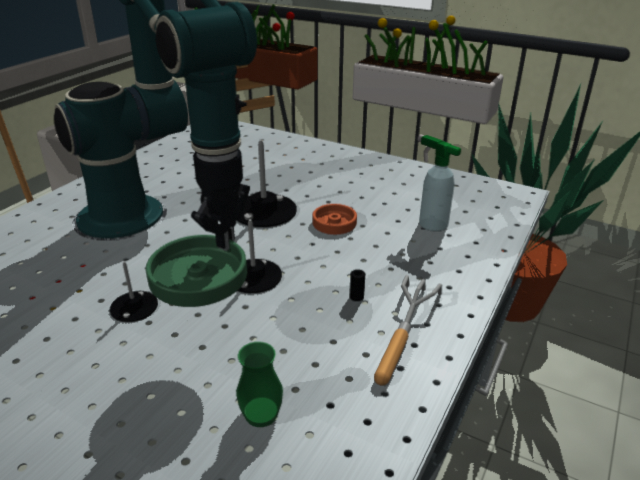

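```bash
python3 - <<'E'
from h import *
for f,uv in [("w3",(139.5,311.5)),("w4",(142,306))]:
    d,s=pickle.load(open(f+".pkl","rb"))
    z=s["tool_pos"][2]+.0075
    p=onplane(d,uv,z,s); print(f,p.round(4),(p-s["tool_pos"]).round(4))
im=crop(d,80,240,130,110,5); cv2.imwrite("pics/w4a.png",im)
im=crop(d,560,120,80,70,6); cv2.imwrite("pics/w4b.png",im)
print(onplane(d,(621,156),.14,s))
E
```

```text
w3 [ 0.5065 -0.2645  0.0198] [ 0.001  -0.077   0.0075]
w4 [ 0.5016 -0.2625  0.1871] [-0.0017 -0.0755  0.0075]
[ 0.44351173 -0.03863288  0.14      ]
```

View pics/w4a.png

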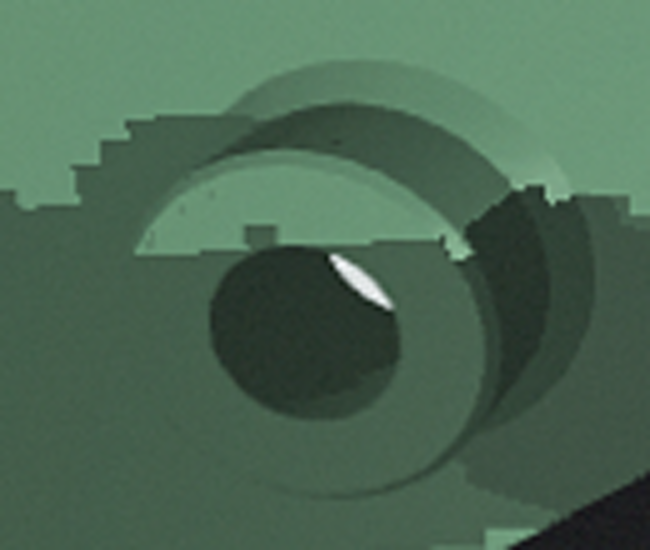

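View pics/w4b.png

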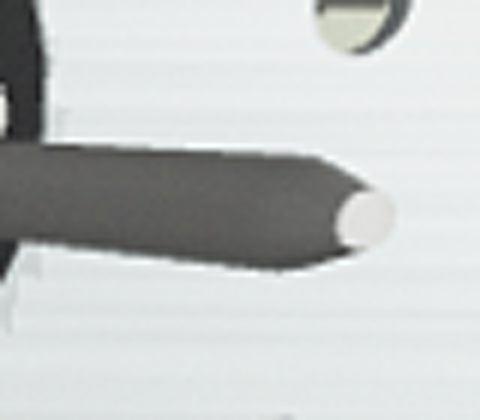

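Call:
arm_command(
  deltas=[
    [0.018, 0, 0.005, 0],
    [0.032, 0, 0.008, 0],
    [0.032, 0, 0.008, 0],
    [0.032, 0, 0.008, 0],
    [0.032, 0, 0.008, 0],
    [0.032, 0, 0.008, 0],
    [0.028, 0, 0.008, 0],
    [0.0177, 0, 0.0057, 0],
    [0, 0, 0, 0],
    [0, 0, 0, 0],
    [0, 0, 0, 0],
  ],
)

```text
time: 7.75
tool_pos: [0.4459, 0.0357, 0.1811]
tcp_rot: [-1.21, -1.208, 1.209]
wrist_force: [0.7, -0.9, -3.8]
width: 0.08
```

```bash
python3 -c "
from h import *
d,s=snap('w5')
cv2.imwrite('pics/w5a.png',crop(d,60,230,160,130,4))
snap('s5','scene')"
```

```text
tcp [0.4459 0.0357 0.1811] [[0.001, -0.0, -1.0], [1.0, -0.0, 0.001]] F [ 0.7 -0.9 -3.8] w 0.0068 t 7.75
tcp [0.446  0.0357 0.1812] [[0.001, -0.0, -1.0], [1.0, -0.0, 0.001]] F [ 0.8 -0.1 -2.3] w 0.0067 t 7.8
```

View pics/w5a.png

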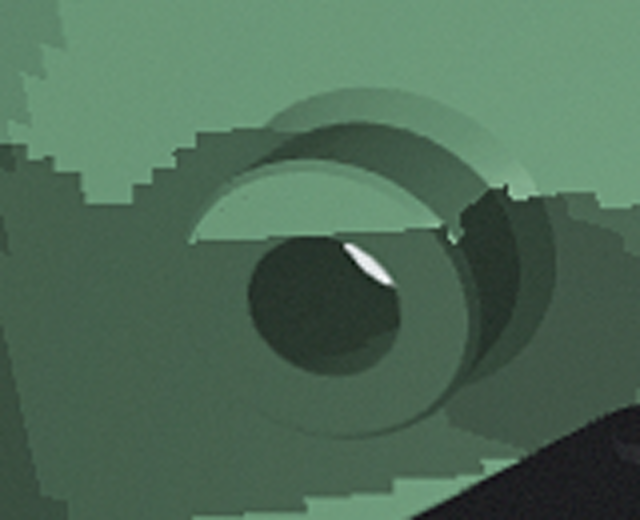

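View pics/s5.png

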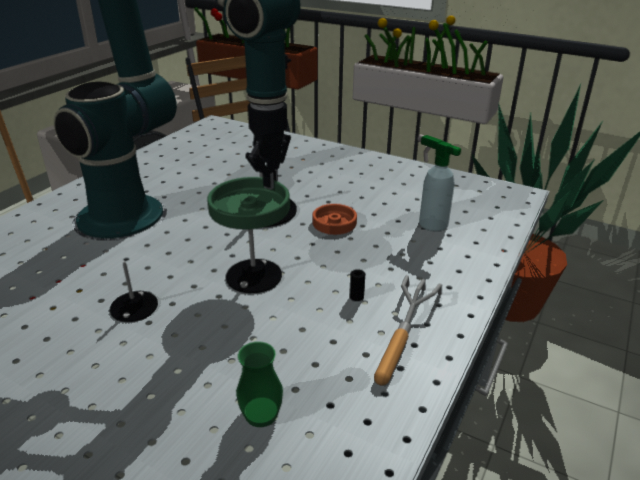

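Call:
arm_command(
  deltas=[
    [0.001, 0, 0.0018, 0],
    [0, 0.01, 0, 0],
    [0, 0.01, 0, 0],
    [0, 0, 0, 0],
    [0, 0, 0, 0],
  ],
)

```text
time: 8.48
tool_pos: [0.444, 0.0372, 0.161]
tcp_rot: [-1.209, -1.209, 1.209]
wrist_force: [0.1, -0.8, -2.8]
width: 0.077
```

```bash
python3 - <<'E'
from h import *
d,s=snap('w6')
T=s["tool_pos"]
print((onplane(d,(140.5-.4,306),T[2]+.0075,s)-T).round(4))
cv2.imwrite('pics/w6a.png',crop(d,60,230,160,130,4))
d,s=snap('t6','top')
cv2.imwrite('pics/t6a.png',crop(d,300,230,130,100,5))
d,s=snap('s6','scene')
im=crop(d,190,160,130,140,4)
draw(im,d,[((.443,-.0395),.005,.132,(0,255,255))],4,190,160)
cv2.imwrite('pics/s6a.png',im)
E
```

```text
tcp [0.444  0.0372 0.161 ] [[0.0, -0.0, -1.0], [1.0, -0.0, 0.0]] F [ 0.1 -0.8 -2.8] w 0.0066 t 8.47
[-0.0016 -0.0764  0.0075]
tcp [0.4443 0.0372 0.1614] [[0.0, 0.0, -1.0], [1.0, -0.0, 0.0]] F [ 0.4 -1.  -2.4] w 0.0068 t 8.53
tcp [0.4444 0.0372 0.1616] [[0.0, 0.001, -1.0], [1.0, 0.0, 0.0]] F [ 0.9 -1.2 -2.6] w 0.0065 t 8.57
```

View pics/w6a.png

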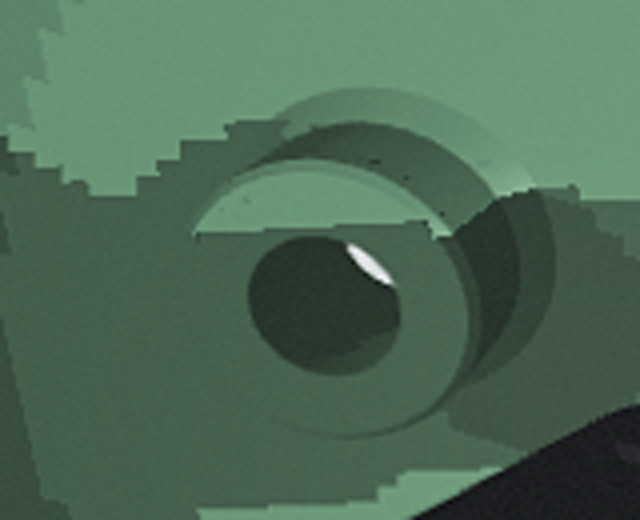

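View pics/t6a.png

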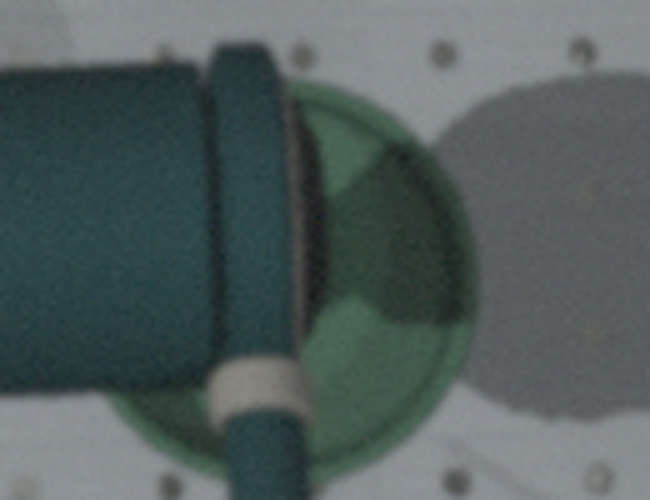

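View pics/s6a.png

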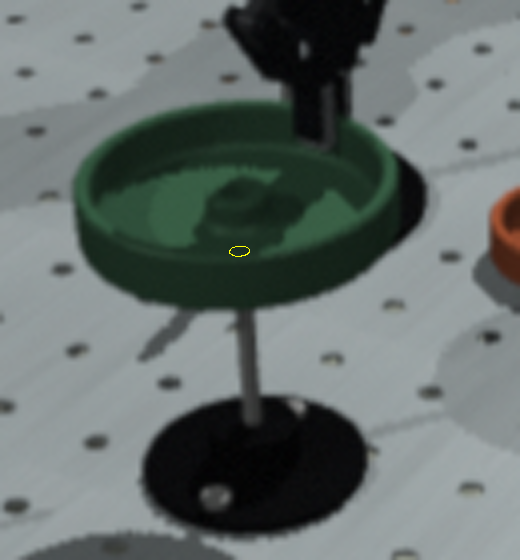

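Call:
arm_command(
  deltas=[
    [0, 0.008, 0, 0],
    [0, 0.008, 0, 0],
    [0, 0.008, 0, 0],
    [0, 0.006, 0, 0],
    [0, 0, 0, 0],
  ],
)

```text
time: 9.25
tool_pos: [0.4435, 0.0371, 0.1304]
tcp_rot: [-1.208, -1.208, 1.21]
wrist_force: [0.1, 0.7, -3.7]
width: 0.078
```

```bash
python3 - <<'E'
from h import *
d,s=snap('w7')
cv2.imwrite('pics/w7a.png',crop(d,60,230,160,130,4))
E
```

```text
tcp [0.4435 0.0371 0.1304] [[0.0, -0.002, -1.0], [1.0, -0.0, 0.0]] F [ 0.1  0.7 -3.7] w 0.0067 t 9.25
```

View pics/w7a.png

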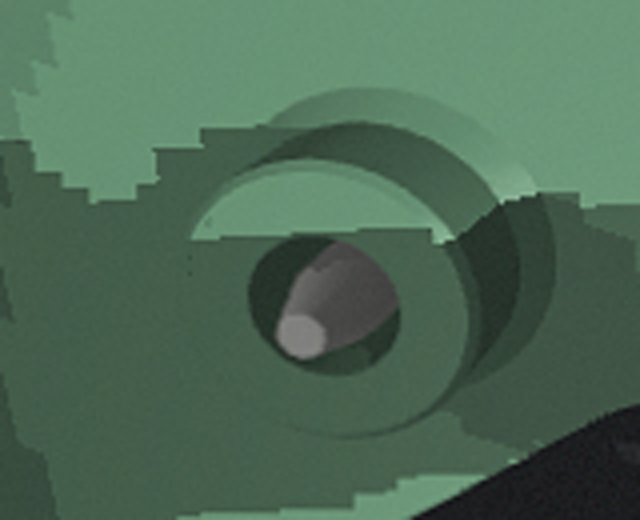

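```bash
python3 - <<'E'
from h import *
d,s=pickle.load(open("w7.pkl","rb"))
print(onplane(d,(60+302/4-.4,230+337/4-.4),.14,s).round(4),onplane(d,(60+324/4-.4,230+306/4-.4),s["tool_pos"][2]+.0075,s).round(4))
E
```

```text
[ 0.4444 -0.0406  0.14  ] [ 0.4419 -0.039   0.1379]
```

Call:
arm_command(
  deltas=[
    [-0.0012, 0, -0.002, 0],
    [0, 0.015, 0, 0],
    [0, 0.02, 0, 0],
    [0, 0.02, 0, 0],
    [0, 0.012, 0, 0],
    [0, 0.008, 0, 0],
    [0, 0, 0, 0],
    [0, 0, 0, 0],
  ],
)

```text
time: 10.3
tool_pos: [0.4469, 0.036, 0.0569]
tcp_rot: [-1.21, -1.21, 1.208]
wrist_force: [-0.5, 0.3, -2.2]
width: 0.074
```

```bash
python3 - <<'E'
from h import *
d,s=snap('w8')
cv2.imwrite('pics/w8a.png',crop(d,60,200,160,160,4))
E
```

```text
tcp [0.4469 0.036  0.0569] [[0.0, 0.001, -1.0], [1.0, 0.0, 0.0]] F [-0.5  0.3 -2.2] w 0.0063 t 10.3
```

View pics/w8a.png

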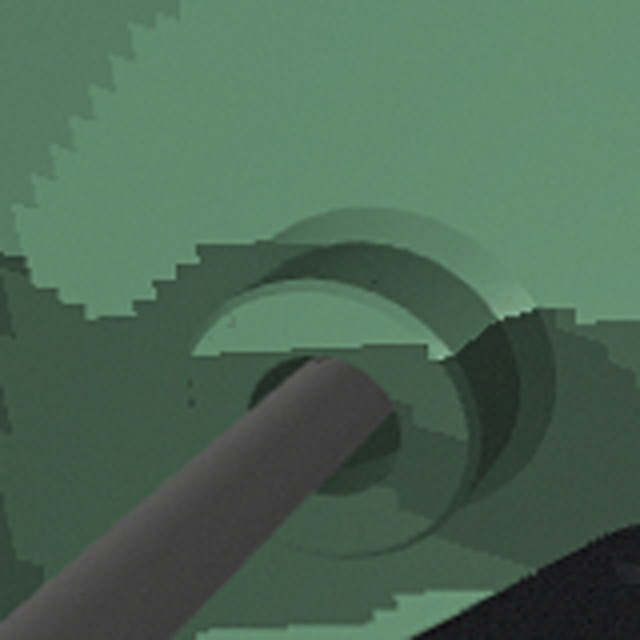

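Call:
arm_command(
  deltas=[
    [0, 0.004, 0.001, 0],
    [0, 0.004, 0, 0],
    [0, 0.003, 0, 0],
    [0, 0, 0, 0],
    [0, 0, 0, 0],
  ],
)

```text
time: 10.98
tool_pos: [0.4452, 0.0359, 0.0453]
tcp_rot: [-1.209, -1.209, 1.209]
wrist_force: [-0.4, -0.2, -3.3]
width: 0.077
```

Call:
arm_command(
  deltas=[
    [0, 0.0015, 0, 0],
    [0, 0.0015, 0, 0],
    [0, 0, 0, 0],
  ],
)

```text
time: 11.35
tool_pos: [0.4456, 0.0361, 0.0427]
tcp_rot: [-1.21, -1.209, 1.208]
wrist_force: [-0.7, 1.8, 1.4]
width: 0.078
```

Call:
arm_command(
  deltas=[
    [0, 0.001, 0, 0],
    [0, 0, 0, 0],
    [0, 0, 0, 0],
  ],
)

```text
time: 11.72
tool_pos: [0.4457, 0.0363, 0.042]
tcp_rot: [-1.21, -1.21, 1.208]
wrist_force: [-2.0, 3.7, 4.3]
width: 0.079
```

```bash
python3 - <<'E'
from h import *
d,s=snap('w9')
d,s=snap('s9','scene')
im=crop(d,190,160,130,140,4)
draw(im,d,[((.4435,-.040),.08,.06,(0,255,255)),((.4435,-.040),.08,.03,(0,255,255)),((.4435,-.040),.016,.05,(255,255,0))],4,190,160)
cv2.imwrite('pics/s9a.png',im)
E
```

```text
tcp [0.4457 0.0363 0.042 ] [[0.001, 0.001, -1.0], [1.0, 0.001, 0.001]] F [-2.   3.7  4.3] w 0.0067 t 11.72
tcp [0.4457 0.0363 0.042 ] [[0.001, 0.001, -1.0], [1.0, 0.001, 0.001]] F [-1.5  3.8  5.4] w 0.0066 t 11.78
```

View pics/s9a.png

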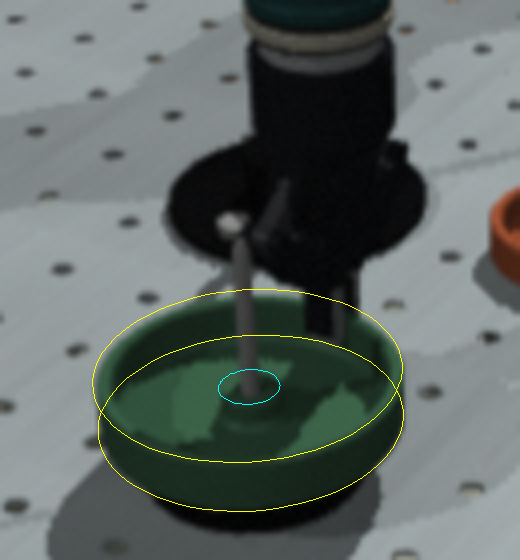

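The tray is home on the collar. I'll release it and rise.

Call:
arm_command(
  deltas=[
    [0, 0, 0, 0],
    [0, 0, 0, 0],
    [0, 0, 0, 0],
    [0, 0, 0, 0],
  ],
  fingers=0.03,
)

```text
time: 12.32
tool_pos: [0.4451, 0.0359, 0.0411]
tcp_rot: [-1.209, -1.209, 1.209]
wrist_force: [-0.4, 0.5, 0.0]
width: 0.354
```

Call:
arm_command(
  deltas=[
    [0, -0.01, 0, 0],
    [0, -0.02, 0, 0],
    [0, -0.04, 0, 0],
    [0, -0.04, 0, 0],
    [0, -0.04, 0, 0],
    [0, -0.04, 0, 0],
    [0, 0, 0, 0],
  ],
)

```text
time: 13.2
tool_pos: [0.4479, 0.036, 0.2362]
tcp_rot: [-1.216, -1.216, 1.205]
wrist_force: [-0.1, 0.4, 0.2]
width: 0.344
```

```bash
python3 - <<'E'
from h import *
d,s=snap('w10')
E
```

```text
tcp [0.4479 0.036  0.2362] [[0.0, 0.009, -1.0], [1.0, 0.0, 0.0]] F [-0.1  0.4  0.2] w 0.0294 t 13.2
```

View pics/w10.png

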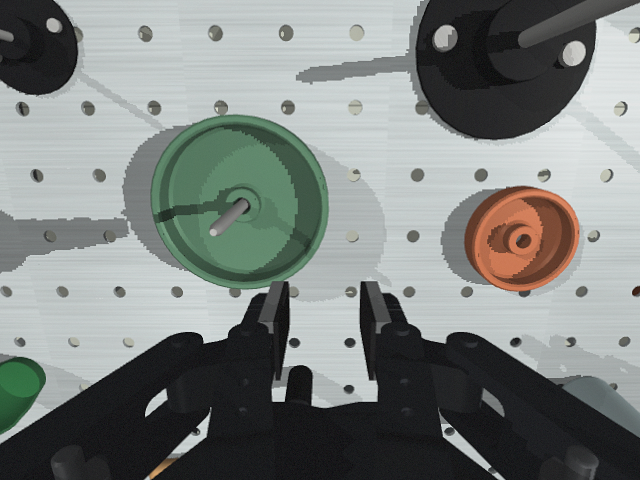

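Call:
arm_command(
  deltas=[
    [-0.005, 0, -0.03, 0],
    [-0.005, 0, -0.03, 0],
    [-0.005, 0.015, -0.03, 0],
    [-0.005, 0.02, -0.03, 0],
    [-0.005, 0.02, -0.03, 0],
    [-0.005, 0.015, -0.02, 0],
    [0, 0, 0, 0],
    [0, 0, 0, 0],
  ],
  fingers=0.06,
)

```text
time: 14.25
tool_pos: [0.6139, 0.006, 0.1603]
tcp_rot: [-1.207, -1.207, 1.21]
wrist_force: [1.1, -0.1, 1.1]
width: 0.703
```

```bash
python3 - <<'E'
from h import *
d,s=snap('w11')
E
```

```text
tcp [0.6139 0.006  0.1603] [[0.0, -0.002, -1.0], [1.0, 0.0, 0.0]] F [ 1.1 -0.1  1.1] w 0.06 t 14.25
```

View pics/w11.png

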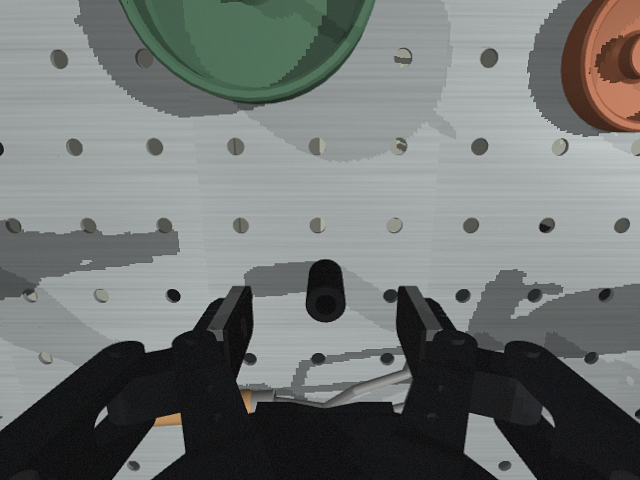

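```bash
python3 - <<'E'
from h import *
d,s=pickle.load(open("w11.pkl","rb"))
c=onplane(d,(325.3,302),.06,s);print(c)
im=crop(d,280,240,90,100,6)
draw(im,d,[(c,.015,.06,(0,255,255)),(c,.008,.06,(0,255,255)),(c,.015,0,(255,255,0))],6,280,240,s)
cv2.imwrite('pics/w11a.png',cv2.convertScaleAbs(im,alpha=2))
E
```

```text
[0.66335131 0.0067995  0.06      ]
```

View pics/w11a.png

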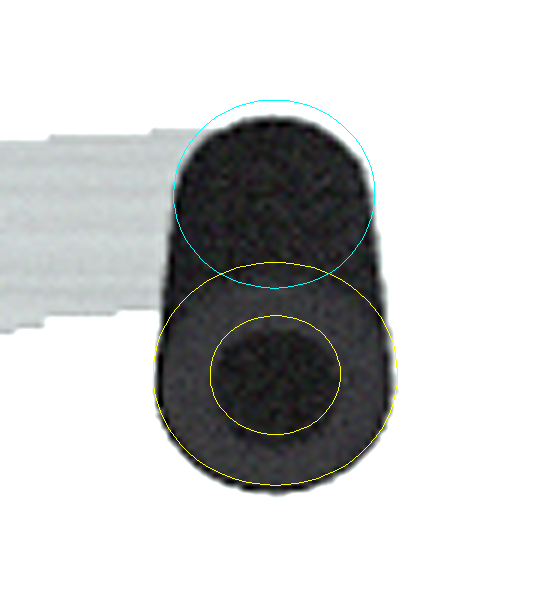

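Call:
arm_command(
  deltas=[
    [0, 0, -0.03, 0],
    [0.0005, 0.02, -0.0215, 0],
    [0, 0.04, 0, 0],
    [0, 0.04, 0, 0],
    [0, 0.02, 0, 0],
    [0, 0.01, 0, 0],
    [0, 0, 0, 0],
    [0, 0, 0, 0],
  ],
)

```text
time: 15.3
tool_pos: [0.6681, 0.0064, 0.0332]
tcp_rot: [-1.212, -1.211, 1.208]
wrist_force: [-0.0, -0.4, 0.2]
width: 0.702
```

```bash
python3 - <<'E'
from h import *
d,s=snap('w12')
E
```

```text
tcp [0.6681 0.0064 0.0332] [[0.0, 0.003, -1.0], [1.0, -0.0, 0.0]] F [-0.  -0.4  0.2] w 0.0599 t 15.3
```

View pics/w12.png

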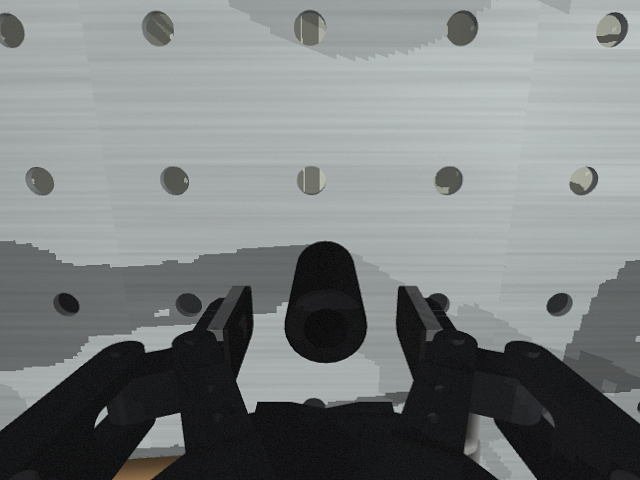

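```bash
python3 - <<'E'
from h import *
d,s=pickle.load(open("w12.pkl","rb"))
for z in (.06,):print(onplane(d,(325.5,325.5),z,s))
Ti=s["tool_pos"]
print(proj(d,[Ti,Ti+[0,0,.0187],Ti+[0,0,.027]],s))
cv2.imwrite('pics/w12a.png',cv2.convertScaleAbs(crop(d,260,230,130,150,4),alpha=2.5))
E
```

```text
[0.66423313 0.00687937 0.06      ]
[[324.14654566 301.6511748 ]
 [324.11322665 323.59229265]
 [324.09554858 335.23156703]]
```

View pics/w12a.png

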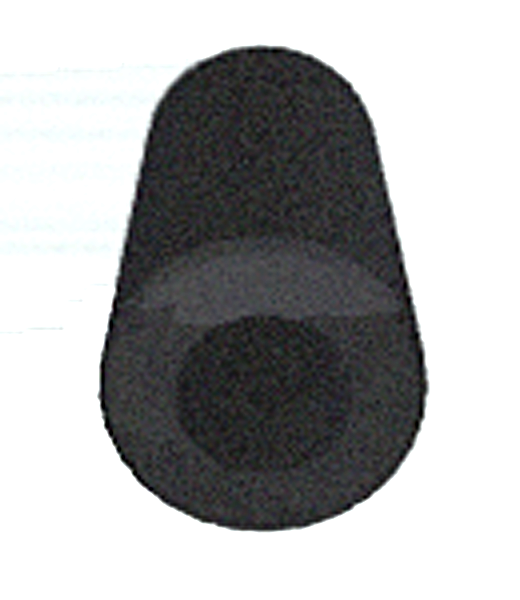

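Call:
arm_command(
  deltas=[
    [0.0003, 0.002, 0.0025, 0],
    [0, 0, 0, 0],
  ],
)

```text
time: 15.6
tool_pos: [0.664, 0.0067, 0.0296]
tcp_rot: [-1.209, -1.209, 1.209]
wrist_force: [-1.2, -0.1, 0.9]
width: 0.7
```

Call:
arm_command(
  deltas=[
    [0, 0, 0, 0],
    [0, 0, 0, 0],
    [0, 0, 0, 0],
    [0, 0, 0, 0],
    [0, 0, 0, 0],
  ],
  fingers=0,
  newtons=60,
)

```text
time: 16.23
tool_pos: [0.6645, 0.0067, 0.0296]
tcp_rot: [-1.21, -1.21, 1.209]
wrist_force: [0.3, 0.7, 2.3]
width: 0.346
```

```bash
python3 - <<'E'
from h import *
d,s=snap('w13')
cv2.imwrite('pics/w13a.png',cv2.convertScaleAbs(crop(d,230,220,180,180,3.3),alpha=2.5))
E
```

```text
tcp [0.6645 0.0067 0.0296] [[0.0, 0.001, -1.0], [1.0, 0.0, 0.0]] F [0.3 0.7 2.3] w 0.0296 t 16.23
```

View pics/w13a.png

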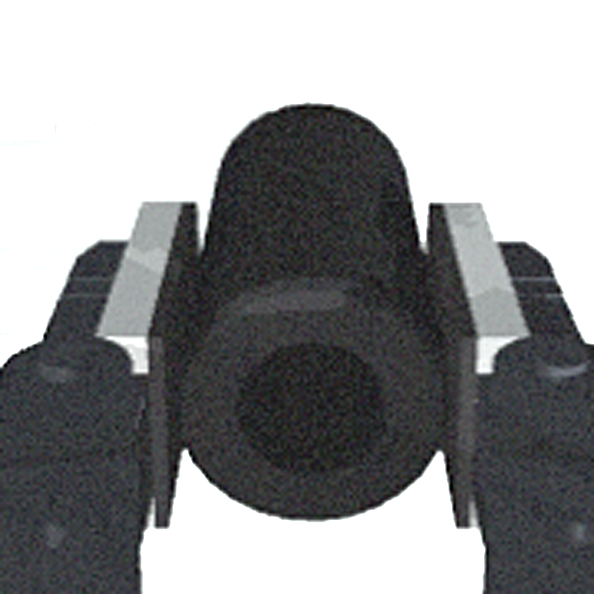

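```bash
python3 - <<'E'
from h import *
d,s=pickle.load(open("w13.pkl","rb"))
p=onplane(d,(230+312/3.3-.4,220+407/3.3-.4),.06,s);print(p-s["tool_pos"])
b=onplane(d,(230+312/3.3-.4,220+104/3.3-.4),.0,s);print(b-s["tool_pos"])
d,s=pickle.load(open("w10.pkl","rb"))
print("tip",onplane(d,(213,233),.14,s))
E
```

```text
[1.09787691e-03 1.75913852e-05 3.03739661e-02]
[-1.32338569e-02 -9.10104391e-06 -2.96260339e-02]
tip [ 0.4446121  -0.04023589  0.14      ]
```

Call:
arm_command(
  deltas=[
    [0, -0.01, 0, 0],
    [0, -0.03, 0, 0],
    [0, -0.04, 0, 0],
    [0, -0.04, 0, 0],
    [0, -0.04, 0, 0],
    [0, -0.02, 0, 0],
    [-0.005, 0, 0.03, 0],
    [-0.01, 0, 0.04, 0],
    [-0.01, 0, 0.04, 0],
    [-0.01, 0, 0.04, 0],
    [-0.008, 0, 0.04, 0],
    [-0.0037, 0, 0.0307, 0],
    [0, 0, 0, 0],
    [0, 0, 0, 0],
    [0, 0, 0, 0],
  ],
)

```text
time: 18.15
tool_pos: [0.4441, -0.0399, 0.2092]
tcp_rot: [-1.209, -1.209, 1.209]
wrist_force: [-0.1, 0.8, -0.5]
width: 0.342
```

```bash
python3 - <<'E'
from h import *
d,s=snap('w14')
d,s=snap('s14','scene')
cv2.imwrite('pics/s14a.png',crop(d,190,110,130,180,4)[:600])
E
```

```text
tcp [ 0.4441 -0.0399  0.2092] [[0.0, -0.0, -1.0], [1.0, 0.0, 0.0]] F [-0.1  0.8 -0.5] w 0.0292 t 18.15
tcp [ 0.4441 -0.0398  0.2092] [[-0.0, -0.0, -1.0], [1.0, 0.0, -0.0]] F [ 0.3  0.1 -0.8] w 0.0293 t 18.2
```

View pics/w14.png

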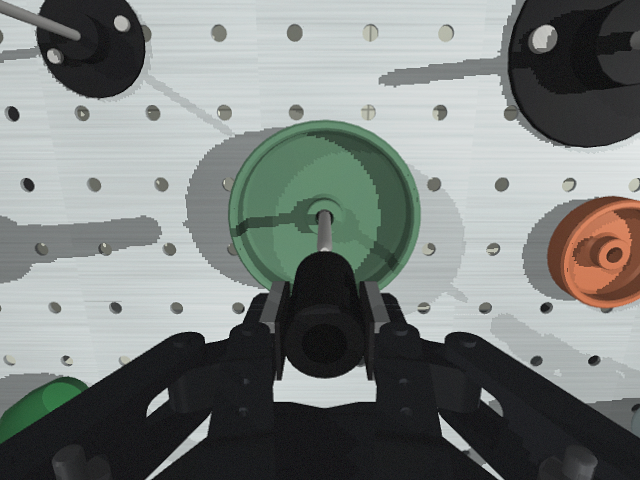

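View pics/s14a.png

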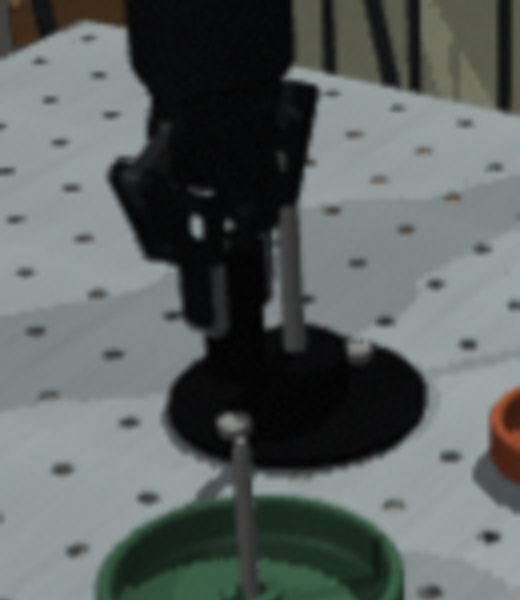

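Call:
arm_command(
  deltas=[
    [0, 0.01, 0.0008, 0],
    [0, 0.012, 0, 0],
    [0, 0.01, 0, 0],
    [0, 0, 0, 0],
    [0, 0, 0, 0],
  ],
)

```text
time: 18.88
tool_pos: [0.4427, -0.04, 0.1773]
tcp_rot: [-1.209, -1.209, 1.209]
wrist_force: [-0.6, 0.3, -0.9]
width: 0.338
```

```bash
python3 - <<'E'
from h import *
d,s=snap('s15','scene')
im=crop(d,210,170,80,100,6)
T=s["tool_pos"]; c=(T[0]+.001,T[1])
draw(im,d,[(c,.015,T[2]-.0296,(0,255,255)),((.444,-.04),.0025,.14,(255,255,0))],6,210,170)
cv2.imwrite('pics/s15a.png',np.hstack([crop(d,210,170,65,100,6),im[:,:390]]))
E
```

```text
tcp [ 0.4427 -0.04    0.1773] [[0.0, -0.0, -1.0], [1.0, -0.0, 0.0]] F [-0.6  0.3 -0.9] w 0.0289 t 18.88
```

View pics/s15a.png

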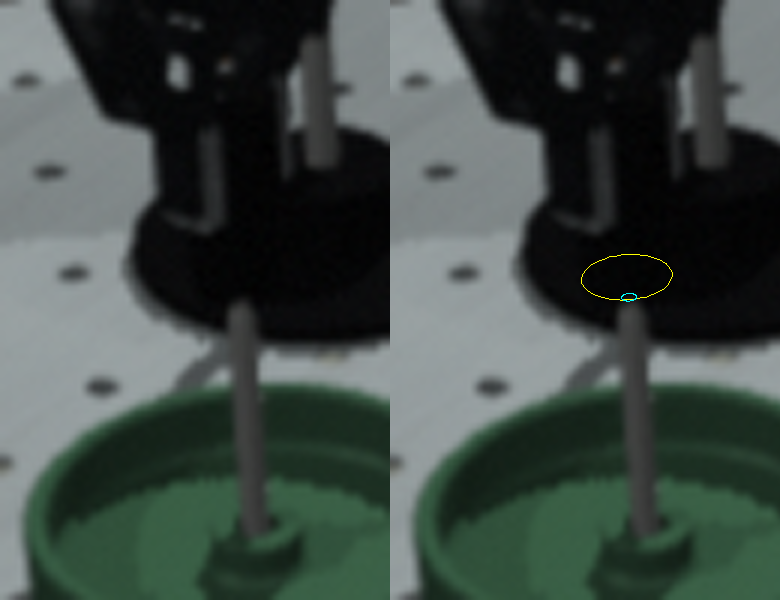

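Call:
arm_command(
  deltas=[
    [0, 0.005, 0, 0],
    [0, 0.005, 0, 0],
    [0, 0.005, 0, 0],
    [0, 0.005, 0, 0],
    [0, 0, 0, 0],
    [0, 0, 0, 0],
  ],
)

```text
time: 19.68
tool_pos: [0.4427, -0.04, 0.1573]
tcp_rot: [-1.209, -1.209, 1.209]
wrist_force: [-0.4, -0.0, 0.6]
width: 0.341
```

```bash
python3 - <<'E'
from h import *
d,s=snap('w16')
a=cv2.convertScaleAbs(crop(d,250,240,150,150,2.6),alpha=2.5)
d,s=snap('s16','scene')
cv2.imwrite('pics/s16a.png',np.hstack([crop(d,210,180,65,65,6),a]))
E
```

```text
tcp [ 0.4427 -0.04    0.1573] [[0.0, 0.0, -1.0], [1.0, -0.0, 0.0]] F [-0.4 -0.   0.6] w 0.0291 t 19.68
tcp [ 0.4428 -0.04    0.1574] [[0.0, 0.0, -1.0], [1.0, -0.0, 0.0]] F [-0.4  0.5 -0.7] w 0.029 t 19.73
```

View pics/s16a.png

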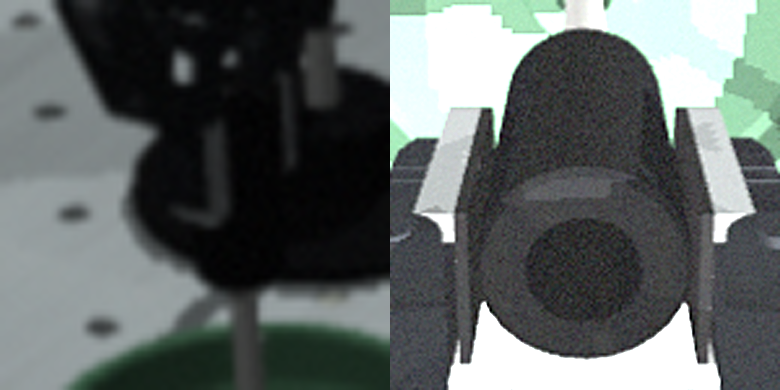

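Call:
arm_command(
  deltas=[
    [0, 0.008, 0, 0],
    [0, 0.012, 0, 0],
    [0, 0.012, 0, 0],
    [0, 0.012, 0, 0],
    [0, 0.012, 0, 0],
    [0, 0.009, 0, 0],
    [0, 0.005, 0, 0],
    [0, 0, 0, 0],
    [0, 0, 0, 0],
  ],
)

```text
time: 20.9
tool_pos: [0.4431, -0.04, 0.0877]
tcp_rot: [-1.21, -1.21, 1.209]
wrist_force: [-0.3, 0.5, -0.9]
width: 0.336
```

```bash
python3 - <<'E'
from h import *
d,s=snap('w17')
cv2.imwrite('pics/w17a.png',cv2.convertScaleAbs(crop(d,230,200,190,190,3.1),alpha=2.5))
E
```

```text
tcp [ 0.4431 -0.04    0.0877] [[0.0, 0.001, -1.0], [1.0, -0.0, 0.0]] F [-0.3  0.5 -0.9] w 0.0287 t 20.9
```

View pics/w17a.png

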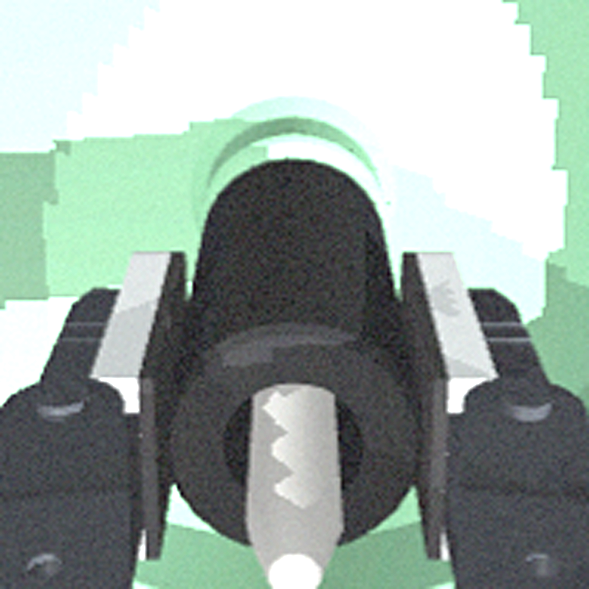

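Call:
arm_command(
  deltas=[
    [0, 0, 0.0015, 0],
    [0, 0.003, 0, 0],
    [0, 0.003, 0, 0],
    [0, 0.001, 0, 0],
    [0, 0, 0, 0],
    [0, 0, 0, 0],
  ],
)

```text
time: 21.7
tool_pos: [0.4412, -0.04, 0.0803]
tcp_rot: [-1.209, -1.209, 1.209]
wrist_force: [-0.0, -0.5, -0.6]
width: 0.341
```

Call:
arm_command(
  deltas=[
    [0, 0.001, 0, 0],
    [0, 0.001, 0, 0],
    [0, 0, 0, 0],
  ],
)

```text
time: 22.08
tool_pos: [0.4416, -0.04, 0.0796]
tcp_rot: [-1.21, -1.209, 1.209]
wrist_force: [-3.6, 0.6, 8.6]
width: 0.34
```

Call:
arm_command(
  deltas=[
    [0, 0, 0, 0],
    [0, 0, 0, 0],
    [0, 0, 0, 0],
    [0, 0, 0, 0],
  ],
  fingers=0.06,
)

```text
time: 22.58
tool_pos: [0.441, -0.0399, 0.0781]
tcp_rot: [-1.209, -1.209, 1.209]
wrist_force: [-0.1, -0.9, -0.1]
width: 0.705
```

```bash
python3 - <<'E'
from h import *
d,s=snap('w18')
a=cv2.convertScaleAbs(crop(d,230,200,190,190,2.1),alpha=2.5)
d,s=snap('s18','scene')
im=crop(d,205,190,95,95,4.2)
draw(im,d,[((.4437,-.04),.015,.11,(0,255,255)),((.4437,-.04),.0025,.14,(0,255,255))],4.2,205,190)
cv2.imwrite('pics/s18a.png',np.hstack([im,a]))
E
```

```text
tcp [ 0.441  -0.0399  0.0781] [[0.0, -0.0, -1.0], [1.0, 0.0, 0.0]] F [-0.1 -0.9 -0.1] w 0.0602 t 22.57
tcp [ 0.441  -0.0399  0.0781] [[0.0, -0.0, -1.0], [1.0, 0.0, 0.0]] F [ 1.3  0.2 -0.3] w 0.0602 t 22.62
```

View pics/s18a.png

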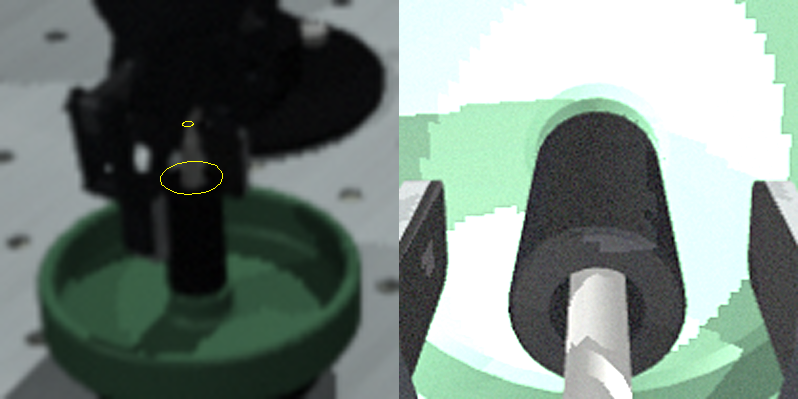

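Call:
arm_command(
  deltas=[
    [0, -0.02, 0, 0],
    [0, -0.03, 0, 0],
    [0, -0.04, 0, 0],
    [0, -0.04, 0, 0],
    [0, -0.04, 0, 0],
    [0.02, 0, -0.004, 0],
    [0.04, 0, -0.006, 0],
    [0.04, 0, -0.006, 0],
    [0.04, 0, -0.006, 0],
    [0.04, 0, -0.006, 0],
    [0.04, 0, -0.006, 0],
    [0.04, 0.02, -0.006, 0],
    [0.04, 0.03, -0.0055, 0],
    [0.0325, 0.03, 0, 0],
    [0, 0.02, 0, 0],
    [0, 0, 0, 0],
    [0, 0, 0, 0],
  ],
)

```text
time: 24.8
tool_pos: [0.4874, 0.2919, 0.1492]
tcp_rot: [-1.21, -1.209, 1.207]
wrist_force: [0.2, 0.2, 0.8]
width: 0.705
```

Call:
arm_command(
  deltas=[
    [0, 0, 0, 0],
  ],
  fingers=0.034,
)

```text
time: 24.92
tool_pos: [0.4879, 0.2922, 0.15]
tcp_rot: [-1.211, -1.211, 1.206]
wrist_force: [-0.2, 0.4, 1.4]
width: 0.503
```

```bash
python3 - <<'E'
from h import *
d,s=snap('w19')
E
```

```text
tcp [0.4879 0.2922 0.15  ] [[0.001, 0.003, -1.0], [1.0, 0.001, 0.001]] F [-0.2  0.4  1.4] w 0.0429 t 24.93
```

View pics/w19.png

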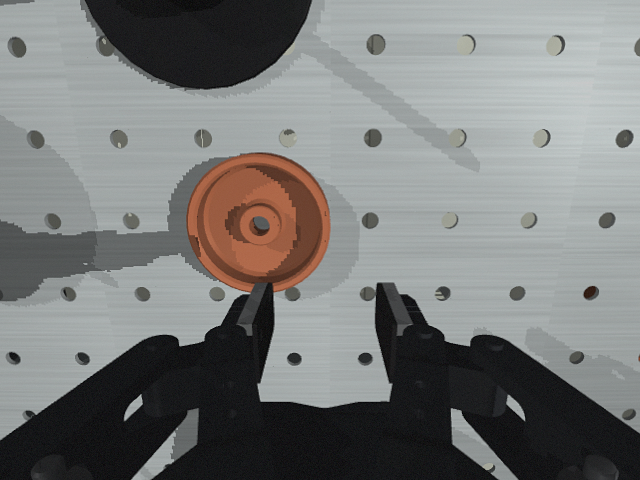

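```bash
python3 - <<'E'
from h import *
d,s=pickle.load(open("w19.pkl","rb"))
c=onplane(d,(260.5,224.5),.02,s); print(c)
im=crop(d,170,140,180,170,3.5)
draw(im,d,[(c,.055,.026,(0,255,255)),(c,.016,.02,(255,255,0)),(c,.008,.02,(255,255,0))],3.5,170,140,s)
cv2.imwrite("pics/w19a.png",im)
E
```

```text
[0.48649048 0.24290727 0.02      ]
```

View pics/w19a.png

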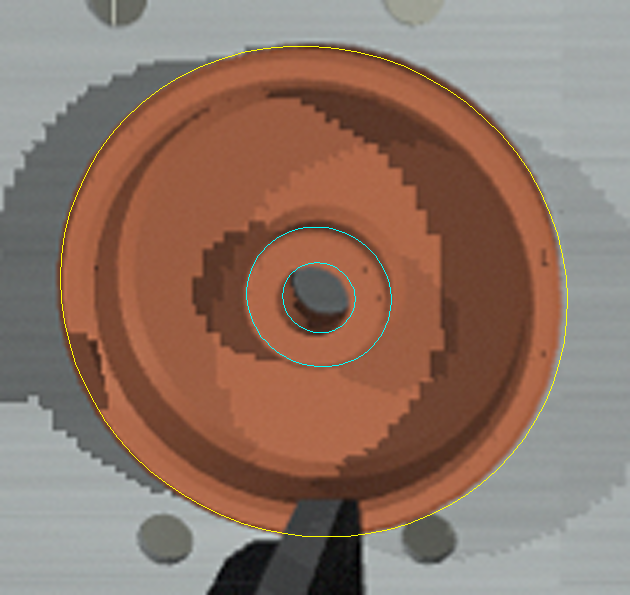

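Call:
arm_command(
  deltas=[
    [0.0013, 0.03, 0.0014, 0],
    [0, 0.04, 0, 0],
    [0, 0.03, 0, 0],
    [0, 0.025, 0, 0],
    [0, 0.0145, 0, 0],
    [0, 0, 0, 0],
    [0, 0, 0, 0],
  ],
  fingers=0.034,
)

```text
time: 25.85
tool_pos: [0.4864, 0.2943, 0.0101]
tcp_rot: [-1.21, -1.211, 1.207]
wrist_force: [-0.7, -0.8, -0.8]
width: 0.395
```

```bash
python3 - <<'E'
from h import *
d,s=snap('w20')
E
```

```text
tcp [0.4864 0.2943 0.0101] [[0.0, 0.002, -1.0], [1.0, 0.001, 0.0]] F [-0.7 -0.8 -0.8] w 0.0337 t 25.85
```

View pics/w20.png

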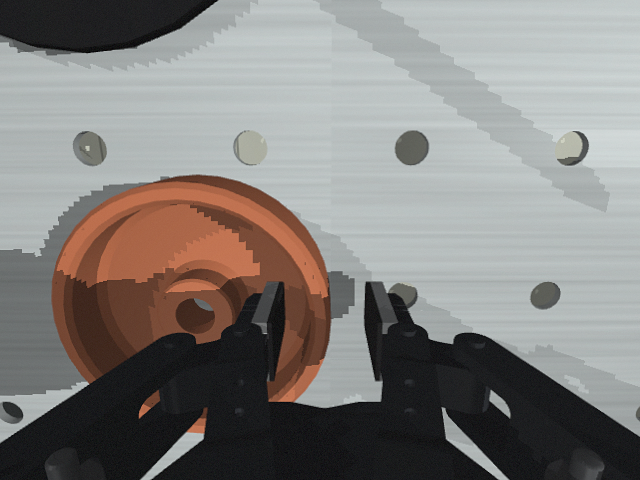

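Call:
arm_command(
  deltas=[
    [0, 0, 0, 0],
    [0, 0, 0, 0],
    [0, 0, 0, 0],
    [0, 0, 0, 0],
    [0, 0, 0, 0],
  ],
  fingers=0,
  newtons=80,
)

```text
time: 26.52
tool_pos: [0.4864, 0.2946, 0.0101]
tcp_rot: [-1.21, -1.211, 1.207]
wrist_force: [-0.3, 0.7, 5.7]
width: 0.072
```

Call:
arm_command(
  deltas=[
    [0, -0.01, 0, 0],
    [0, -0.02, 0, 0],
    [0, -0.03, 0, 0],
    [0, -0.04, 0, 0],
    [0, -0.04, 0, 0],
    [0, -0.02, 0, 0],
    [0, -0.01, 0, 0],
    [0, 0, 0, 0],
    [0, 0, 0, 0],
  ],
)

```text
time: 27.65
tool_pos: [0.4842, 0.2933, 0.1768]
tcp_rot: [-1.208, -1.206, 1.211]
wrist_force: [0.1, 0.1, -1.3]
width: 0.071
```

```bash
python3 - <<'E'
from h import *
d,s=snap('w21')
cv2.imwrite("pics/w21a.png",crop(d,120,230,180,150,4))
E
```

```text
tcp [0.4842 0.2933 0.1768] [[0.0, -0.003, -1.0], [1.0, -0.002, 0.0]] F [ 0.1  0.1 -1.3] w 0.0061 t 27.65
```

View pics/w21a.png

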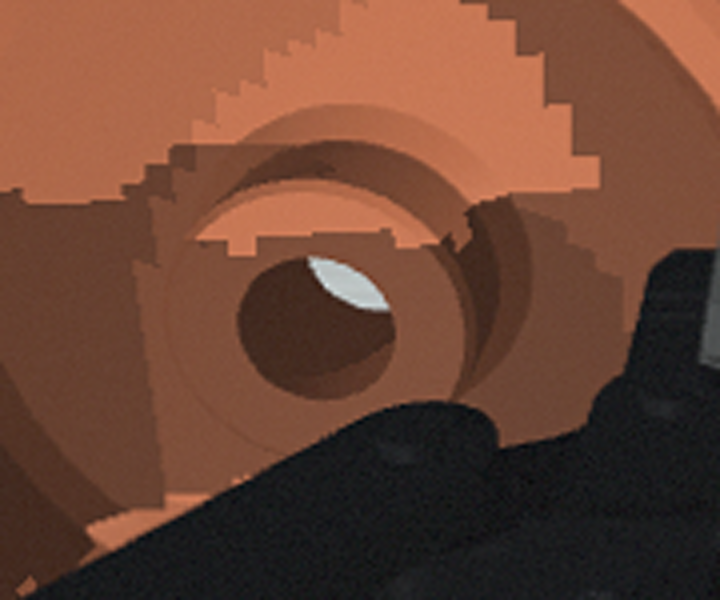

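```bash
python3 - <<'E'
from h import *
d,s=pickle.load(open("w21.pkl","rb"));T=s["tool_pos"]
p=onplane(d,(198.6,311.6),T[2]+.0098,s); print((p-T).round(4))
E
```

```text
[-0.0003 -0.0513  0.0098]
```

Call:
arm_command(
  deltas=[
    [-0.015, 0, 0.002, 0],
    [-0.03, 0, 0.004, 0],
    [-0.035, 0, 0.005, 0],
    [-0.035, 0, 0.005, 0],
    [-0.035, 0, 0.005, 0],
    [-0.035, 0, 0.005, 0],
    [-0.035, 0, 0.005, 0],
    [-0.03, 0, 0.005, 0],
    [-0.022, 0, 0.003, 0],
    [-0.01, 0, 0.001, 0],
    [0, 0, 0, 0],
    [0, 0, 0, 0],
    [0, 0, 0, 0],
  ],
)

```text
time: 29.32
tool_pos: [0.4453, 0.0125, 0.1788]
tcp_rot: [-1.209, -1.21, 1.21]
wrist_force: [-1.4, 0.4, -1.3]
width: 0.071
```

```bash
python3 - <<'E'
from h import *
d,s=snap('w22')
d,s=snap('s22','scene')
im=crop(d,200,130,120,150,4)
T=s["tool_pos"]
draw(im,d,[((T[0]-.0003,T[1]-.0513),.055,T[2]+.0158,(0,255,255)),((.4437,-.04),.0025,.14,(255,255,0))],4,200,130)
cv2.imwrite('pics/s22a.png',im)
E
```

```text
tcp [0.4453 0.0125 0.1788] [[-0.001, -0.0, -1.0], [1.0, 0.0, -0.001]] F [-1.4  0.4 -1.3] w 0.006 t 29.32
tcp [0.4453 0.0125 0.1787] [[-0.001, -0.0, -1.0], [1.0, 0.0, -0.001]] F [ 0.5  0.1 -1. ] w 0.0059 t 29.38
```

View pics/s22a.png

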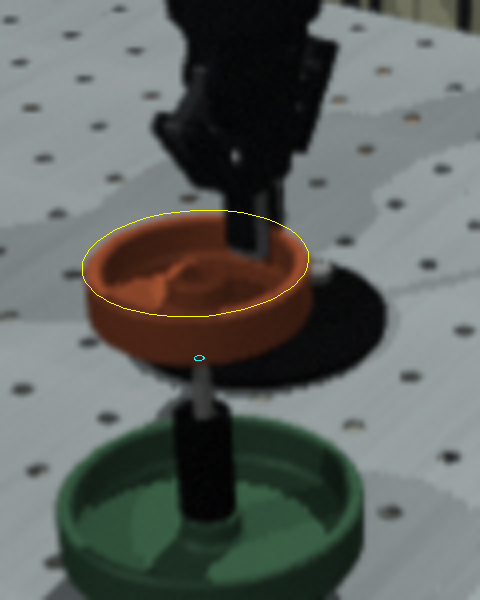

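View pics/w22.png

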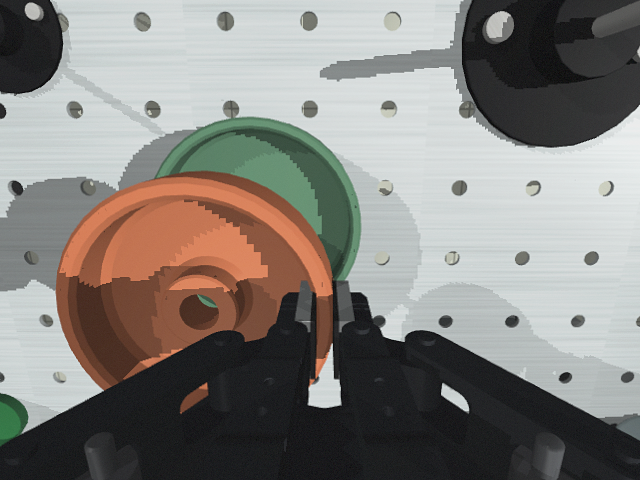

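Call:
arm_command(
  deltas=[
    [-0.0014, 0.004, 0.0012, 0],
    [0, 0.008, 0, 0],
    [0, 0.008, 0, 0],
    [0, 0.006, 0, 0],
    [0, 0.005, 0, 0],
    [0, 0.005, 0, 0],
    [0, 0, 0, 0],
    [0, 0, 0, 0],
  ],
)

```text
time: 30.42
tool_pos: [0.4442, 0.0105, 0.1429]
tcp_rot: [-1.21, -1.209, 1.209]
wrist_force: [0.3, -0.7, -1.3]
width: 0.076
```

```bash
python3 - <<'E'
from h import *
d,s=snap('w23')
cv2.imwrite("pics/w23a.png",crop(d,120,230,180,150,4))
E
```

```text
tcp [0.4442 0.0105 0.1429] [[0.0, 0.0, -1.0], [1.0, -0.0, 0.0]] F [ 0.3 -0.7 -1.3] w 0.0065 t 30.43
```

View pics/w23a.png

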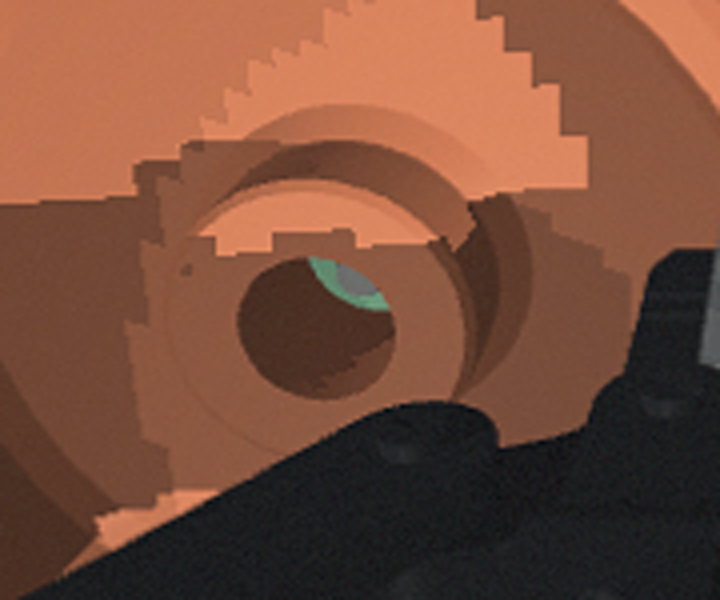

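```bash
python3 - <<'E'
from h import *
d,s=pickle.load(open("w23.pkl","rb"));T=s["tool_pos"]
im=crop(d,120,230,180,150,4)
c=(T[0]-.0003,T[1]-.0513)
draw(im,d,[(c,.008,T[2]+.0098,(0,255,255)),(c,.008,T[2]-.0102,(0,255,255)),((.4437,-.0402),.0025,.14,(255,255,0)),((.4437,-.0402),.005,.132,(255,255,0))],4,120,230,s)
cv2.imwrite("pics/w23b.png",im)
d,s=snap('s23','scene')
cv2.imwrite('pics/s23a.png',crop(d,200,130,120,150,4))
E
```

```text
tcp [0.4443 0.0105 0.1431] [[0.0, 0.001, -1.0], [1.0, -0.0, 0.0]] F [-0.   0.9 -1.4] w 0.0057 t 30.48
```

View pics/w23b.png

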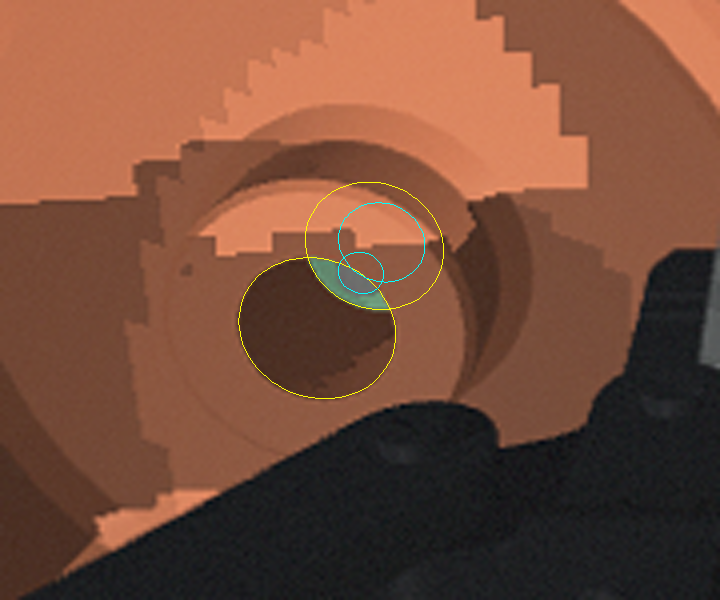

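View pics/s23a.png

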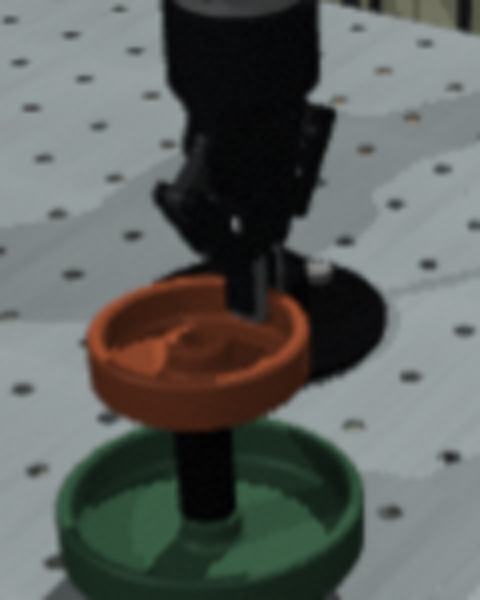

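The overlay puts the tip inside the bore, centred to within about 1 mm. I'll lower the rest.

Call:
arm_command(
  deltas=[
    [0, 0.005, 0, 0],
    [0, 0.006, 0, 0],
    [0, 0.005, 0, 0],
    [0, 0.003, 0, 0],
    [0, 0, 0, 0],
    [0, 0, 0, 0],
  ],
)

```text
time: 31.28
tool_pos: [0.4442, 0.0105, 0.1239]
tcp_rot: [-1.209, -1.209, 1.209]
wrist_force: [-1.2, 0.8, -1.4]
width: 0.07
```

```bash
python3 - <<'E'
from h import *
d,s=snap('w24')
cv2.imwrite("pics/w24a.png",crop(d,120,230,180,150,4))
E
```

```text
tcp [0.4442 0.0105 0.1239] [[0.0, 0.0, -1.0], [1.0, 0.0, 0.0]] F [-1.2  0.8 -1.4] w 0.0059 t 31.27
```

View pics/w24a.png

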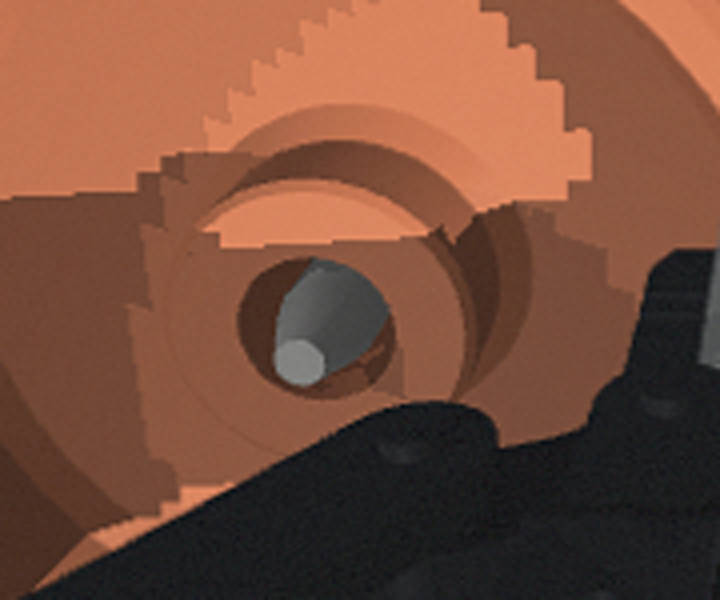

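Call:
arm_command(
  deltas=[
    [0, 0.002, 0, 0],
    [0, 0.001, 0, 0],
    [0, 0.001, 0, 0],
    [0, 0, 0, 0],
    [0, 0, 0, 0],
  ],
)

```text
time: 31.95
tool_pos: [0.4442, 0.0105, 0.12]
tcp_rot: [-1.209, -1.209, 1.209]
wrist_force: [-0.5, 0.4, 1.5]
width: 0.074
```

Call:
arm_command(
  deltas=[
    [0, 0.001, 0, 0],
    [0, 0, 0, 0],
    [0, 0, 0, 0],
  ],
)

```text
time: 32.33
tool_pos: [0.4446, 0.0106, 0.1196]
tcp_rot: [-1.21, -1.21, 1.208]
wrist_force: [-1.7, 1.9, 5.5]
width: 0.069
```

Contact came at the predicted height (0.120), with about 7 N after pressing. I'll check, then release.

```bash
python3 - <<'E'
from h import *
d,s=snap('w25')
a=crop(d,120,220,100,100,4)
d,s=snap('s25','scene')
cv2.imwrite('pics/s25a.png',np.hstack([crop(d,205,170,95,100,4),a]))
E
```

```text
tcp [0.4446 0.0106 0.1196] [[0.0, 0.001, -1.0], [1.0, 0.0, 0.0]] F [-1.7  1.9  5.5] w 0.0059 t 32.33
tcp [0.4445 0.0106 0.1196] [[0.0, 0.001, -1.0], [1.0, 0.0, 0.0]] F [-0.9  0.1  5.3] w 0.0062 t 32.38
```

View pics/s25a.png

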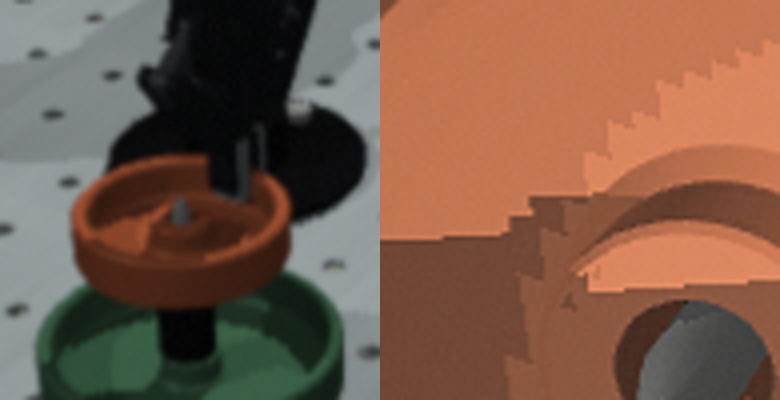

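Call:
arm_command(
  deltas=[
    [0, 0, 0, 0],
    [0, 0, 0, 0],
    [0, 0, 0, 0],
    [0, 0, 0, 0],
  ],
  fingers=0.03,
)

```text
time: 32.92
tool_pos: [0.4439, 0.0104, 0.1186]
tcp_rot: [-1.209, -1.209, 1.209]
wrist_force: [0.2, -0.2, -0.5]
width: 0.354
```

Call:
arm_command(
  deltas=[
    [0, -0.01, 0, 0],
    [0, -0.02, 0, 0],
    [0, -0.03, 0, 0],
    [0, -0.04, 0, 0],
    [0.03, -0.03, 0, 0],
    [0.05, 0, 0, 0],
    [0.05, 0, 0, 0],
    [0.05, 0, 0, 0],
    [0.05, 0, 0, 0],
    [0, 0, 0, 0],
    [0, 0, 0, 0],
  ],
)

```text
time: 34.3
tool_pos: [0.444, 0.2402, 0.2491]
tcp_rot: [-1.209, -1.209, 1.21]
wrist_force: [0.0, -0.3, 0.8]
width: 0.352
```

```bash
python3 - <<'E'
from h import *
d,s=snap('t26','top')
cv2.imwrite('pics/t26a.png',crop(d,260,200,200,150,4))
d,s=snap('s26','scene')
c=(.4438,-.040)
im=crop(d,200,170,110,130,4.5)
a=im.copy()
draw(a,d,[(c,.055,.136,(0,255,255)),(c,.055,.11,(0,255,255)),(c,.016,.13,(0,255,255)),(c,.0025,.14,(255,255,0)),(c,.08,.06,(255,0,255)),(c,.08,.03,(255,0,255))],4.5,200,170)
cv2.imwrite('pics/s26a.png',cv2.resize(np.hstack([im,a]),None,fx=.8,fy=.8))
E
```

```text
tcp [0.444  0.2402 0.2491] [[-0.001, 0.0, -1.0], [1.0, -0.001, -0.001]] F [ 0.  -0.3  0.8] w 0.03 t 34.3
tcp [0.4441 0.2397 0.249 ] [[0.001, 0.0, -1.0], [1.0, -0.001, 0.001]] F [-0.1  0.5  0.4] w 0.0297 t 34.35
```

View pics/s26a.png

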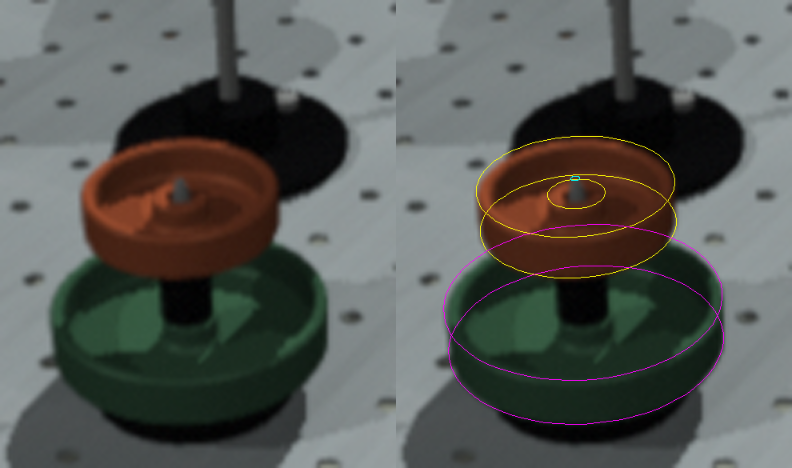

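View pics/s26.png

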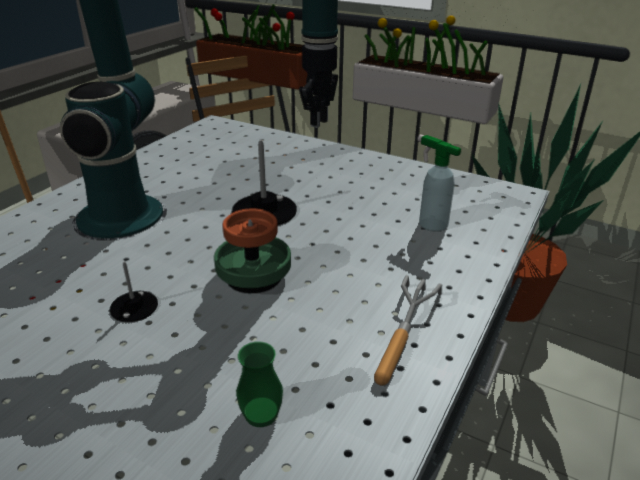

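View pics/t26a.png

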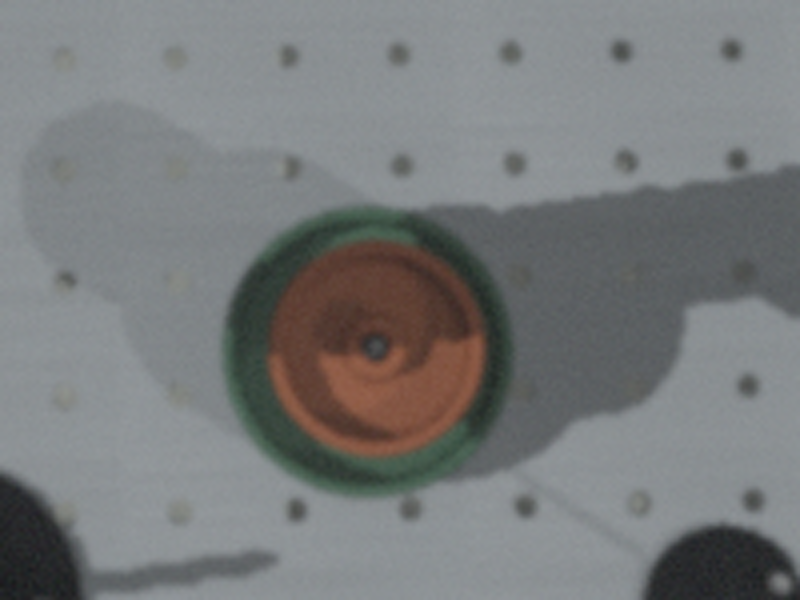

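The stand is assembled. Both trays lie level at the expected heights, the spindle tip stands out of the top hub, and the bystanders are where they were.

```bash
python3 -c "
from workcell import job
print(job.finish_job())"
```

```text
the job is handed in; nothing more can be done
None
```

The plant stand is together on the middle spindle (120 mm flange): large green tray, then spacer tube, then small clay tray. I lowered each part by hand until it rested on the part below, then let go. I handed the job in at about 34 s with the gripper open and well clear.

- **Seating:** Contact came within about 1 mm of the predicted height for all three parts. The wrist force never read above about 9 N.
- **Final pictures:** The two trays are level, concentric, and at the expected heights to within 1–2 px. The spindle tip shows above the small tray's hub. The spray bottle, cultivator and vase stand as before.
- **Disagreements:** Different camera readings put the spindle up to about 5 mm apart in x. I corrected this with wrist-camera views at each fit. In the last overlay the outlines sit about 1 px larger than the trays, which is within the calibration error.

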